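Load the cleaning basket from the tilt-out bin and hang it in the tank

TASK

The mouthpieces waiting in the blue tilt-out bin are due for the ultrasonic bath, which is drained. Tilt the bin open, put every mouthpiece from it into the wire basket while the basket hangs on the cabinet's hook, then carry the basket, level and without setting it down, over to the hook at the back of the cleaning tank so that it hangs there inside the tank with all the mouthpieces, and leave the bin pushed shut.

Things in the scene. Friction and masses are not known exactly. Their poses are not given: they have to be found in the camera images.
- cabinet: grey steel bench cabinet, fixed, 306 mm wide (y), 125 mm deep, 186 mm high, with one wide blue tilt-out bin; its top covers the shut bin. A hook plate on its right (-y) end carries the basket at the start. Origin on the bench under the middle of the cabinet's front; x points to its back, y to its left end, z up
- bin (a joint): angle of the blue bin, hinged at its bottom front edge. 0 = shut; it tilts forward, top towards -x of the cabinet, to a stop at 0.9 rad. No spring: its weight pulls it shut when below roughly 0.4 rad and open against the stop when above roughly 0.6; lightly damped, 0.15 N m s/rad. Tilted open, the mouthpieces rest cup first against the front panel, shanks up and back along the sloping floor
- bin_hinge (a point): middle of the bin's hinge line, which runs along the cabinet's y, 22 mm above the bench. With the bin shut, the front panel (304 mm wide, 6 mm thick) rises straight up from here to 155 mm above the hinge line
- bin_floor (a point): middle of the front edge of the bin's floor, 60 mm above the hinge line with the bin shut; turns with it. The floor runs 108 mm back at right angles to the panel, with 4 grooves front to back, 30 mm wide, one mouthpiece each, at y = -94.5, -31.5, 31.5, 94.5 mm. Between them the floor is 5 mm higher for the front 54 mm, 16 mm higher behind. Side walls 25 mm, back wall 13 mm high
- bin_handle (a point): middle of the bin's pull handle, a round steel bar 10 mm thick and 110 mm long along the cabinet's y. With the bin shut it is 26 mm in front of the hinge line and 185 mm above it, 30 mm above the panel's top edge and 26 mm in front of it. Moves with the bin
- basket: steel wire basket, outside 140 mm (x) by 196 mm (y) by 62 mm high, walls and floor 3 mm, about 0.26 kg, open at the top. Origin under the middle of its floor, z up. At its back (+x) a fixed wire hanger rises to a crossbar, and above that a red grip
- basket_bar (a point): middle of the basket's crossbar, a round bar 10 mm thick and 124 mm long along the basket's y, 50 mm behind (+x) the basket's middle and 162 mm above its underside. Two hanger wires slope up to it from the back wall at y = -26 and +26 mm
- basket_grip (a point): point on the basket's upright red grip, 44 mm above the crossbar. The grip is 12 mm thick (basket x), 36 mm wide (y), from 26 mm below to 20 mm above this point. Grip it from above across its thickness and firmly (80 N or more): the loaded basket, up to 0.7 kg, pulls forward with about 0.3 N m
- load_hook (a point): the crossbar's seat on the cabinet's hook, 207 mm above the bench; axes as the cabinet's. The hook: two V prongs at y = -45 and +45 mm, 8 mm thick, standing forward (-x) from a plate whose face is 30 mm behind this point and its top 10 mm above. Prong tips are 27 mm in front and 17 mm above; the prongs reach 17 mm below. Tapered rubber guide strips, low on the plate, keep the basket level
- tank: drained ultrasonic cleaning tank, fixed: an open steel box 210 mm (x) by 290 mm (y), walls 12 mm, rim 100 mm and inner floor 22 mm above the bench; a grey control box 28 mm deep on its front. Origin on the bench under its middle; x points to its back, y to its left, z up
- tank_hook (a point): the crossbar's seat on the tank's hook, 57 mm behind the tank's middle, 207 mm above the bench; axes as the tank's; hook the same as the cabinet's. Seated, the basket's underside is 55 mm below the tank's rim: bring it in from the front raised 60 to 75 mm (underside over the tank's rim, basket's rim under the prongs), then straight down. Leave the cabinet's hook the same way round
- mouthpiece_1: plated mouthpiece: a cup 38 mm across at one end, tapering over 83 mm to an 11 mm shank end, solid like a cone, 0.1 kg. Origin at the centre of the cup's rim, z along the axis from the rim to the shank end. At the start it lies in one of the bin's grooves, cup to the front. None if absent in this start
- mouthpiece_2: plated mouthpiece: a cup 38 mm across at one end, tapering over 83 mm to an 11 mm shank end, solid like a cone, 0.1 kg. Origin at the centre of the cup's rim, z along the axis from the rim to the shank end. At the start it lies in one of the bin's grooves, cup to the front. None if absent in this start
- mouthpiece_3: plated mouthpiece: a cup 38 mm across at one end, tapering over 83 mm to an 11 mm shank end, solid like a cone, 0.1 kg. Origin at the centre of the cup's rim, z along the axis from the rim to the shank end. At the start it lies in one of the bin's grooves, cup to the front. None if absent in this start
- mouthpiece_4: plated mouthpiece: a cup 38 mm across at one end, tapering over 83 mm to an 11 mm shank end, solid like a cone, 0.1 kg. Origin at the centre of the cup's rim, z along the axis from the rim to the shank end. At the start it lies in one of the bin's grooves, cup to the front. None if absent in this start

How it is judged (in metres and radians):
On the way, in this order (a step that is already met when the one before it is completed fails the run):
1. the bin is tilted open (value of joint bin above 0.7 rad), for 0.2 s.
2. every mouthpiece lies in the basket while the basket hangs on the cabinet's hook (x of mouthpiece_1 in the frame of basket between -0.072 and 0.072 m and y of mouthpiece_1 in the frame of basket between -0.1 and 0.1 m and z of mouthpiece_1 in the frame of basket between -0.002 and 0.095 m and x of mouthpiece_2 in the frame of basket between -0.072 and 0.072 m and y of mouthpiece_2 in the frame of basket between -0.1 and 0.1 m and z of mouthpiece_2 in the frame of basket between -0.002 and 0.095 m and x of mouthpiece_3 in the frame of basket between -0.072 and 0.072 m and y of mouthpiece_3 in the frame of basket between -0.1 and 0.1 m and z of mouthpiece_3 in the frame of basket between -0.002 and 0.095 m and x of mouthpiece_4 in the frame of basket between -0.072 and 0.072 m and y of mouthpiece_4 in the frame of basket between -0.1 and 0.1 m and z of mouthpiece_4 in the frame of basket between -0.002 and 0.095 m and horizontal distance between basket_bar and load_hook below 0.018 m and z of basket_bar in the frame of load_hook between -0.008 and 0.008 m and angle between basket's own z axis and vertical below 0.15 rad), for 0.2 s.
At the end, for the whole second after the job is handed in: the basket hangs on the tank's hook (crossbar within 18 mm sideways and 8 mm in height of its seat, basket within 0.15 rad of level), at rest, with every mouthpiece in it; the bin is shut (below 0.06 rad) (x of mouthpiece_1 in the frame of basket between -0.072 and 0.072 m and y of mouthpiece_1 in the frame of basket between -0.1 and 0.1 m and z of mouthpiece_1 in the frame of basket between -0.002 and 0.095 m and x of mouthpiece_2 in the frame of basket between -0.072 and 0.072 m and y of mouthpiece_2 in the frame of basket between -0.1 and 0.1 m and z of mouthpiece_2 in the frame of basket between -0.002 and 0.095 m and x of mouthpiece_3 in the frame of basket between -0.072 and 0.072 m and y of mouthpiece_3 in the frame of basket between -0.1 and 0.1 m and z of mouthpiece_3 in the frame of basket between -0.002 and 0.095 m and x of mouthpiece_4 in the frame of basket between -0.072 and 0.072 m and y of mouthpiece_4 in the frame of basket between -0.1 and 0.1 m and z of mouthpiece_4 in the frame of basket between -0.002 and 0.095 m and horizontal distance between basket_bar and tank_hook below 0.018 m and z of basket_bar in the frame of tank_hook between -0.008 and 0.008 m and angle between basket's own z axis and vertical below 0.15 rad and linear speed of basket below 0.03 m/s and value of joint bin below 0.06 rad); the robot touches nothing.
It fails at once if the basket is tipped more than 0.45 rad from level (angle between basket's own z axis and vertical above 0.45 rad).
It fails at once if the basket is set down or dropped (its underside comes within 25 mm of the bench) (height (world z) of basket below 0.025 m).
Of mouthpiece_1, mouthpiece_2, mouthpiece_3, mouthpiece_4 only 2 to 4 are there at a start; the rules pass over those that are not, and their reading is None.
At some moment in a run one of mouthpiece_1, mouthpiece_2, mouthpiece_3, mouthpiece_4 may be knocked a few centimetres aside while the robot is not near it.
It also fails if it takes over 210 s, if anything falls off the work surface, if the arm or the gripper's body presses on something with over 40 N, if the wrist force passes 120 N, or if a joint passes its speed limit or range.

ROBOT

A 6-joint arm with a two-finger parallel gripper is mounted at the origin on a cart in front of the work surface, level with it; the furniture and walls round the work are solid. World frame = base frame: x ahead of the robot, y to its left, z up, the work surface at z = 0. Lengths are in mm, angles in degrees, forces in N, time in s.
With the tool pointing down it reaches from about 350 to 850 mm from the base axis. Payload 8.1 kg.
Tool frame: the origin (TCP) lies midway between the tips of the shut fingers; the grasp point (between the pads) lies 19 mm behind it; z points along the fingers, y is the direction in which the jaws open and shut (so a half turn about z gives the same grasp; the last joint's range is limited). The gripper opens to 85 mm and grips with 20 to 120 N. Pads are 22 mm wide; open, the fingers measure 114 mm over their backs; the gripper's body (76 mm by 85 mm) begins 54 mm behind the grasp point. The pads swing forward as they close: fully open they stand 13 mm farther back than shut.
Start: joints at [59.565, 7.471, 85.268, -0, 87.261, -4.893], TCP at [258.688, 541.374, 231.292] pointing down, gripper open.
Joint ranges: [-169.43, 169.43], [-51.17, 129.36], [1.28, 143.12], [-76.62, 256.62], [0, 156.53], [-152.29, 152.29]. Speed limits (degrees/s): [136.94, 136.94, 159.86, 180, 180, 180].

INTERFACE

Orientations are given as [roll, pitch, yaw] about the fixed x, y, z axes, in that order (R = Rz(yaw) Ry(pitch) Rx(roll)).
In Python, from bench import telemetry, snapshot, camera_params, job gives the robot as it stands. The module is installed in compiled form; this text tells all that it offers.
- The arm moves only by the shell command python3 -m jog 'ROWS' [FORCE]. ROWS is JSON, a list that holds one entry, the list of rows, each a list of 7 numbers: the shift along the tool's x, y, z in units of 50 mm (1.0 is 50 mm), then the turn, a rotation vector about the tool's x, y, z in units of 2 pi rad (1.0 is 2 pi rad), then the opening, from 0 (shut) to 1 (fully open). In form: [[[dx, dy, dz, rx, ry, rz, claw], ...]]. A call has 1 to 12 rows; each row shifts and turns the commanded pose from where the row before left it, along the tool's axes as they then stand; what a row does not reach is not made up. A row lasts 1/8 s, in which the tool goes at most 62.5 mm and 10.7 degrees, less where a joint would pass 70% of its speed; a pose out of reach is approached as far as the arm can. A call with a number of a shift or a turn outside -1 to 1 is refused whole. A call with a gripper value outside its range is refused whole. The fingers move at their own pace and stop on an object; FORCE is the grip in N (left out, the last holds). Time passes only in rows, so rows that do not move let the fingers close. It gives the time, the measured TCP pose, the force and the opening at its end, in the units of the state.
- telemetry.sense(): the state, without advancing time (a new reading comes with each control period).
- snapshot(name): name is "scene" or "top" or "wrist"; returns (picture, depth): 384x512x3 uint8, red, green, blue; 384x512 float32, mm along the optical axis (not along the pixel's ray), 0 where there is no reading.
- camera_params(name): a dict with "K" (3x3 intrinsics, pixels), "extrinsics" (4x4, takes a point from camera to world coordinates). Camera axes: x right, y down, z forward; pixel columns grow to the right and rows downward; lengths in mm; the calibration is good to about 2 mm. The wrist camera is an equidistant fisheye: a pixel r from the principal point sees the ray r / f radians off the axis. A picture is of the moment at which its call begins: read the wrist's pose just before it. camera_params takes no time and is no camera call; for the wrist camera it gives the pose at the moment of the call.
- job.hand_in(): hands the job in, once; it reports no verdict.
The state is a dict: "time": time; "joint_pos": joint angles; "qd": joint speeds; "joint_efforts": joint torques, N m; "tool_pos": TCP position; "tcp_rot": TCP orientation; "ft_force": force on the tool from outside, world axes, zero at the start; "wrist_torque": the same for the moment, N m; "finger_gap": finger opening in mm.
Only numpy, scipy, OpenCV 4.12 (cv2) and the standard library are available. Lean on these libraries where they do the work, as an engineer would, in place of code of your own. Each camera call takes 0.05 s, during which the arm holds its last target. There are 200 camera calls.

## Working session

There is one attempt and no reset: what is moved stays moved. The work goes in short steps, Python scripts to look and compute and a shell command to move; the robot and the scene stay as the last step left them, time stands still between calls to the robot, and variables do not carry over. Pictures are saved under pics/ and viewed, about 12 in all and at most 16, crops included, and the job is handed in when it is done.

```bash
mkdir -p pics
python3 - <<'E'
from bench import telemetry,snapshot,camera_params
import cv2,numpy as np
print(telemetry.sense())
for n in ("scene","top"):
    p,d=snapshot(n); c=camera_params(n); np.savez(n+"0.npz",p=p,d=d,K=c["K"],E=c["extrinsics"])
    cv2.imwrite(f"pics/{n}0.png",p[:,:,::-1]); print(n,np.round(c["K"],1).tolist(),np.round(c["extrinsics"],3).tolist())
E
```

```text
{'time': 0.0, 'joint_pos': array([ 5.95661288e+01,  7.51727371e+00,  8.53278380e+01,  1.67334452e-03,
        8.72595069e+01, -4.89351681e+00]), 'qd': array([-0.00843538, -0.07829278,  0.04963351,  0.02544428, -0.019598  ,
       -0.03765143]), 'joint_efforts': array([-6.57387100e-04, -5.69427252e+01, -5.00532532e+01, -3.20210884e-04,
        1.56110642e-02, -1.80632946e-05]), 'tool_pos': array([258.39465468, 540.92529483, 230.235643  ]), 'tcp_rot': array([-1.79895905e+02, -1.05895930e-02,  1.54459554e+02]), 'ft_force': array([1.35530235, 0.98704141, 0.3651805 ]), 'wrist_torque': array([-0.04533192, -0.02581148, -0.00705923]), 'finger_gap': 85.2064775856211}
scene [[454.8, 0.0, 249.7], [0.0, 454.8, 186.5], [0.0, 0.0, 1.0]] [[0.462, -0.438, 0.771, -622.55], [-0.887, -0.238, 0.396, -591.963], [0.011, -0.867, -0.499, 973.346], [0.0, 0.0, 0.0, 1.0]]
top [[346.6, 0.0, 257.5], [0.0, 346.6, 189.8], [0.0, 0.0, 1.0]] [[-0.022, -0.992, 0.125, 461.484], [-1.0, 0.024, 0.014, 22.802], [-0.017, -0.124, -0.992, 1158.607], [0.0, 0.0, 0.0, 1.0]]
```

View pics/scene0.png

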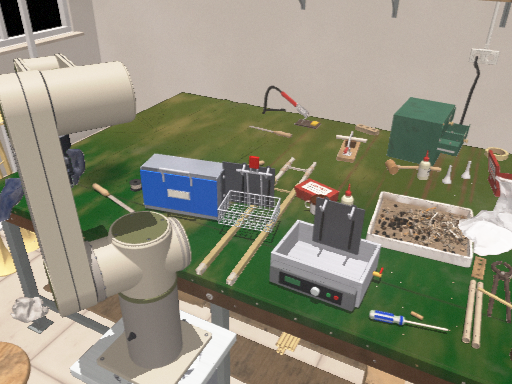

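View pics/top0.png

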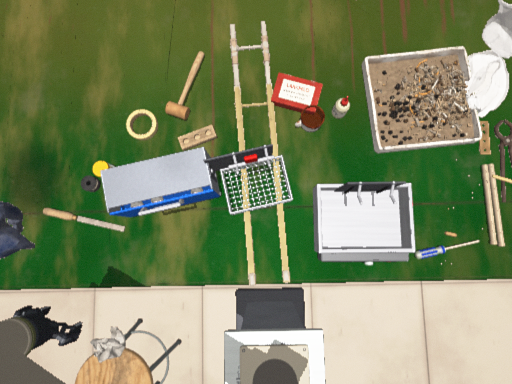

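The scene view shows the cabinet with its blue bin at left, the basket with the red grip at (255,163), and the tank at (325,260). In the top view the cabinet top spans (103-217, 150-215), the grip is at (250,158), and the tank is at (315-413, 182-260).

```bash
cat > H.py <<'E'
import numpy as np,cv2
def cloud(d,K,E):
    v,u=np.indices(d.shape); P=np.stack([(u-K[0,2])/K[0,0]*d,(v-K[1,2])/K[1,1]*d,d],-1)
    W=P@E[:3,:3].T+E[:3,3]; W[d==0]=np.nan; return W
E
python3 - <<'E'
from H import *
for n in ("top","scene"):
    f=np.load(n+"0.npz"); p=f["p"];W=cloud(f["d"],f["K"],f["E"]);z=W[...,2]
    hsv=cv2.cvtColor(p,cv2.COLOR_RGB2HSV)
    def rep(nm,m):
        m=m.astype(np.uint8); k,l,s,c=cv2.connectedComponentsWithStats(m)
        if k<2: print(nm,"none");return
        i=1+np.argmax(s[1:,4]); q=W[l==i]; r=cv2.minAreaRect(q[:,:2].astype(np.float32))
        print(n,nm,s[i].tolist(),"med",np.median(q,0).round(1),"min",q.min(0).round(1),"max",q.max(0).round(1),"rect",np.round(cv2.boxPoints(r),1).tolist(),round(r[2],2))
    x,y=W[...,0],W[...,1]
    rep("cabtop",(abs(z-186)<6)&(y>50))
    rep("rim",(abs(z-100)<6)&(y<-50)&(x<700))
    red=((hsv[...,0]<6)|(hsv[...,0]>174))&(hsv[...,1]>150)&(hsv[...,2]>90)
    rep("grip",red&(z>200)&(y<200))
    rep("plates",(z>190)&(z<225)&(y<-60)&(y>-350)&(x<700)&~red)
    rep("loadplate",(z>200)&(z<225)&(y>-60)&(y<250)&(x<700)&(x>400)&~red)
    rep("handle",(z>195)&(z<225)&(y>100)&(x<700)&(x>300))
    rep("basketrim",(z>90)&(z<120)&(y>-60)&(y<150)&(x<600)&(x>330))
E
python3 -c "
import cv2
a=cv2.imread('pics/scene0.png')[130:330,120:400];b=cv2.imread('pics/top0.png')[130:270,90:430]
cv2.imwrite('pics/c0.png',cv2.resize(a,None,fx=2.8,fy=2.8,interpolation=2))"
```

```text
top cabtop [100, 147, 133, 66, 4202] med [627.4 327.  185.5] min [530.8 108.  180.4] max [713.  489.6 191.7] rect [[530.4000244140625, 464.5], [606.9000244140625, 92.80000305175781], [729.9000244140625, 118.0999984741211], [653.5, 489.79998779296875]] 11.62
top rim [317, 183, 99, 70, 1030] med [ 455.3 -270.6   98.8] min [ 398.7 -432.9   94. ] max [ 610.  -140.5  104.9] rect [[395.5, -430.0], [605.5999755859375, -434.5], [611.7999877929688, -143.89999389648438], [401.70001220703125, -139.5]] 88.79
top grip [244, 154, 14, 9, 92] med [658.1  52.5 267.5] min [652.9  35.  234. ] max [668.7  70.  272.1] rect [[651.0, 68.80000305175781], [659.0999755859375, 34.0], [671.2999877929688, 36.900001525878906], [663.2000122070312, 71.69999694824219]] 13.2
top plates [345, 181, 55, 23, 293] med [ 590.3 -288.1  214.6] min [ 534.4 -349.2  192.2] max [ 597.  -208.7  224.6] rect [[534.0999755859375, -347.79998779296875], [595.5999755859375, -349.29998779296875], [598.9000244140625, -208.8000030517578], [537.2999877929688, -207.39999389648438]] 88.67
top loadplate [203, 146, 72, 28, 424] med [672.   81.
[... 1926 characters left out ...]
0610351562], [640.7000122070312, -20.600000381469727], [706.4000244140625, -9.800000190734863], [674.0999755859375, 186.89999389648438]] 9.33
scene handle [222, 161, 23, 11, 133] med [672.3 143.7 207.2] min [638.7 100.3 195.1] max [685.7 185.6 224.3] rect [[638.2000122070312, 105.19999694824219], [680.7000122070312, 93.5999984741211], [703.2999877929688, 176.60000610351562], [660.7999877929688, 188.1999969482422]] 74.78
scene basketrim [217, 198, 52, 24, 119] med [545.6  48.9 104.8] min [522.9 -59.5  90. ] max [597.8 139.1 112.3] rect [[493.29998779296875, -48.900001525878906], [563.4000244140625, -61.0], [597.7999877929688, 139.10000610351562], [527.5999755859375, 151.10000610351562]] 80.26
```

View pics/c0.png

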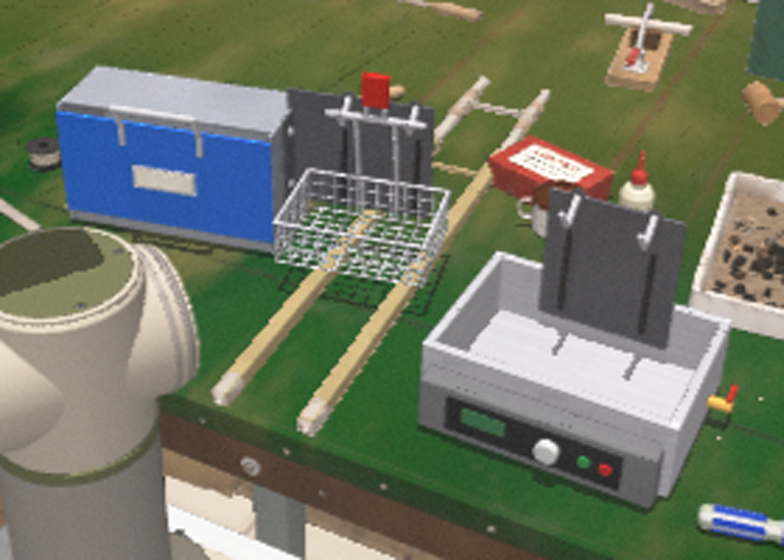

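```bash
cat >> H.py <<'E'
from scipy.spatial.transform import Rotation as Ro
CAB=(np.array([562,314.5,0.]),11.6); BAS=(np.array([661,53,0.]),11.5); TANK=(np.array([503.6,-287,0.]),-1.2)
HOOKL=np.array([661,53,207.]); HOOKT=np.array([560.6,-288.2,207.])
def w(fr,p): return fr[0]+Ro.from_euler('z',fr[1],degrees=True).apply(p)
def ori(yaw,tilt,jaw):  # jaw 'x'/'y' = frame axis the jaws open along; tilt = tool z leans to frame +x
    t=np.radians(tilt); z=np.array([np.sin(t),0,-np.cos(t)])
    x=np.array([0,1.,0]) if jaw=='x' else np.array([-np.cos(t),0,-np.sin(t)])
    y=np.cross(z,x); return Ro.from_euler('z',yaw,degrees=True)*Ro.from_matrix(np.c_[x,y,z])
def plan(R,*pts):
    from bench import telemetry
    s=telemetry.sense(); C=Ro.from_euler('xyz',s["tcp_rot"],degrees=True)
    print("t",round(s["time"],2),"tcp",s["tool_pos"].round(1),"rot",s["tcp_rot"].round(1),"F",s["ft_force"].round(1),"gap",round(s["finger_gap"],1),"J",s["joint_pos"].round(0))
    rv=(C.inv()*R).as_rotvec(); print("turn units",(rv/2/np.pi).round(4),"deg",np.degrees(rv).round(1))
    p=s["tool_pos"]
    for q in pts: print("to",np.round(q,1),"shift",(R.inv().apply(q-p)/50).round(3)); p=q
E
python3 - <<'E'
from H import *
h=w(CAB,[-26,0,207]); h[2]=300
p=h.copy();p[2]=192
q=np.array([258.4,541,300]);plan(ori(11.6,0,'x'),q,h,p)
E
```

```text
t 0.1 tcp [258.4 541.  230.3] rot [-179.9   -0.   154.5] F [ 0.3 -0.3 -1.1] gap 85.4 J [60.  8. 85.  0. 87. -5.]
turn units [-3.000e-04  1.000e-04  1.468e-01] deg [-0.1  0.  52.9]
to [258.4 541.  300. ] shift [ 1.000e-03 -0.000e+00 -1.393e+00]
to [536.5 309.3 300. ] shift [-5.658  4.517  0.   ]
to [536.5 309.3 192. ] shift [0.   0.   2.16]
```

```bash
python3 -m jog '[[[0,0,-0.232,0,0,0.0245,0.5],[0,0,-0.232,0,0,0.0245,0.5],[0,0,-0.232,0,0,0.0245,0.5],[0,0,-0.232,0,0,0.0245,0.5],[0,0,-0.232,0,0,0.0245,0.5],[0,0,-0.232,0,0,0.0244,0.5]]]'
python3 -m jog '[[[-0.566,0.452,0,0,0,0,0.5],[-0.566,0.452,0,0,0,0,0.5],[-0.566,0.452,0,0,0,0,0.5],[-0.566,0.452,0,0,0,0,0.5],[-0.566,0.452,0,0,0,0,0.5],[-0.566,0.452,0,0,0,0,0.5],[-0.566,0.452,0,0,0,0,0.5],[-0.566,0.452,0,0,0,0,0.5],[-0.566,0.452,0,0,0,0,0.5],[-0.566,0.452,0,0,0,0,0.5],[0,0,0,0,0,0,0.5],[0,0,0,0,0,0,0.5]]]'
python3 - <<'E'
from H import *
from bench import *
p=w(CAB,[-26,0,192]);plan(ori(11.6,0,'x'),p)
c=camera_params("wrist");a,d=snapshot("wrist");cv2.imwrite("pics/w1.png",a[:,:,::-1])
E
```

```text
time: 0.85
tool_pos: [258.6, 541.1, 300.6]
tcp_rot: [-180.0, 0.1, 101.3]
ft_force: [-0.3, -0.0, 1.0]
finger_gap: 42.9
time: 2.35
tool_pos: [536.5, 309.6, 300.4]
tcp_rot: [-179.9, -0.0, 101.6]
ft_force: [-0.8, 1.3, 0.8]
finger_gap: 42.6
t 2.35 tcp [536.5 309.6 300.4] rot [-179.9   -0.   101.6] F [-0.8  1.3  0.8] gap 42.6 J [25. 10. 76.  0. 95. 14.]
turn units [-0.0002 -0.     -0.0001] deg [-0.1 -0.  -0. ]
to [536.5 309.3 192. ] shift [-0.007 -0.     2.168]
```

View pics/w1.png

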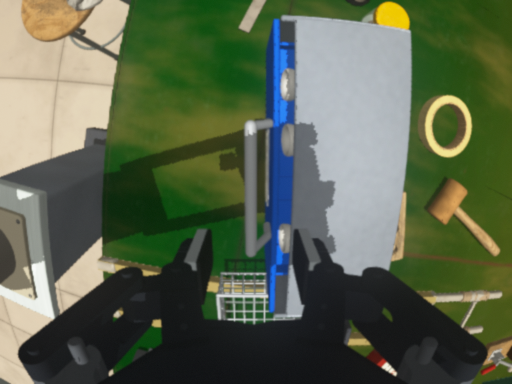

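The wrist view shows the handle at (250,120-255), centred between the jaws. Three cups are visible in the slot at (288,82), (288,138) and (285,240).

```bash
python3 -m jog '[[[0,0,0.36,0,0,0,0.5],[0,0,0.36,0,0,0,0.5],[0,0,0.36,0,0,0,0.5],[0,0,0.36,0,0,0,0.5],[0,0,0.36,0,0,0,0.5],[0,0,0.3,0,0,0,0.5],[0,0,0,0,0,0,0.0],[0,0,0,0,0,0,0.0],[0,0,0,0,0,0,0.0],[0,0,0,0,0,0,0.0],[0,0,0,0,0,0,0.0],[0,0,0,0,0,0,0.0]]]' 25
python3 - <<'E'
import numpy as np
t=np.radians(8)+np.linspace(0,.87,16); P=186.8*np.c_[-np.sin(t),np.cos(t)]
print((np.diff(P,axis=0)/50).round(3).tolist())
E
```

```text
time: 3.9
tool_pos: [535.0, 309.0, 195.9]
tcp_rot: [-179.7, 0.0, 101.6]
ft_force: [-10.9, -3.6, 0.9]
finger_gap: 8.8
[[-0.214, -0.036], [-0.211, -0.049], [-0.208, -0.061], [-0.204, -0.073], [-0.2, -0.084], [-0.194, -0.096], [-0.188, -0.107], [-0.182, -0.118], [-0.175, -0.128], [-0.167, -0.138], [-0.159, -0.147], [-0.15, -0.156], [-0.141, -0.165], [-0.131, -0.173], [-0.121, -0.18]]
```

```bash
python3 -m jog '[[[0,-0.214,0.036,0,0,0,0],[0,-0.211,0.049,0,0,0,0],[0,-0.208,0.061,0,0,0,0],[0,-0.204,0.073,0,0,0,0],[0,-0.2,0.084,0,0,0,0],[0,-0.194,0.096,0,0,0,0],[0,-0.188,0.107,0,0,0,0],[0,-0.182,0.118,0,0,0,0]]]'
python3 -m jog '[[[0,-0.175,0.128,0,0,0,0],[0,-0.167,0.138,0,0,0,0],[0,-0.159,0.147,0,0,0,0],[0,-0.15,0.156,0,0,0,0],[0,-0.141,0.165,0,0,0,0],[0,-0.131,0.173,0,0,0,0],[0,-0.121,0.18,0,0,0,0],[0,0,0,0,0,0,0],[0,0,0,0,0,0,0.4],[0,0,0,0,0,0,0.5],[0,0,0,0,0,0,0.5]]]'
```

```text
time: 4.9
tool_pos: [457.5, 293.2, 164.5]
tcp_rot: [-180.0, 0.0, 101.6]
ft_force: [0.5, -0.8, 2.1]
finger_gap: 8.4
time: 6.28
tool_pos: [407.9, 283.2, 110.9]
tcp_rot: [179.9, -0.0, 101.6]
ft_force: [-0.5, -0.3, 0.4]
finger_gap: 42.5
```

```bash
python3 -m jog '[[[0,0,-0.5,0,0,0,0.6],[0,0,-0.7,0,0,0,0.6],[0,0,-0.7,0,0,0,0.6],[0,0,-0.7,0,0,0,0.6],[0,0,-0.7,0,0,0,0.6],[0,0,-0.6,0,0,0,0.6],[0,0,-0.6,0,0,0,0.6],[0,0,0,0,0,0,0.6]]]'
python3 - <<'E'
from H import *
from bench import *
th=.9;u=np.array([-np.sin(th),0,np.cos(th)]);v=np.array([np.cos(th),0,np.sin(th)])
R=ori(11.6,30,'y')
plan(R,w(CAB,[-120,0,300]))
c=camera_params("wrist");a,d=snapshot("wrist");cv2.imwrite("pics/w2.png",a[:,:,::-1]); np.savez("w2.npz",p=a,d=d,K=c["K"],E=c["extrinsics"])
print(c["K"],c["extrinsics"].round(3).tolist())
a,d=snapshot("top");cv2.imwrite("pics/t2.png",cv2.resize(a[130:230,80:310,::-1],None,fx=3,fy=3)); c=camera_params("top");np.savez("t2.npz",p=a,d=d,K=c["K"],E=c["extrinsics"])
E
```

```text
time: 7.28
tool_pos: [408.5, 283.6, 338.6]
tcp_rot: [179.7, -0.1, 101.6]
ft_force: [0.5, 0.5, -0.2]
finger_gap: 51.6
t 7.28 tcp [408.5 283.6 338.6] rot [ 1.797e+02 -1.000e-01  1.016e+02] F [ 0.5  0.5 -0.2] gap 51.6 J [ 29. -10.  91.   0.  98.  17.]
turn units [-0.0644 -0.0648 -0.244 ] deg [-23.2 -23.3 -87.9]
to [444.5 290.4 300. ] shift [-0.247 -0.011  1.035]
[[297.31863964   0.         252.20869246]
 [  0.         297.31863964 189.72109827]
 [  0.           0.           1.        ]] [[0.98, 0.191, 0.061, 393.874], [0.201, -0.941, -0.273, 354.242], [0.006, 0.279, -0.96, 481.345], [0.0, 0.0, 0.0, 1.0]]
```

View pics/w2.png

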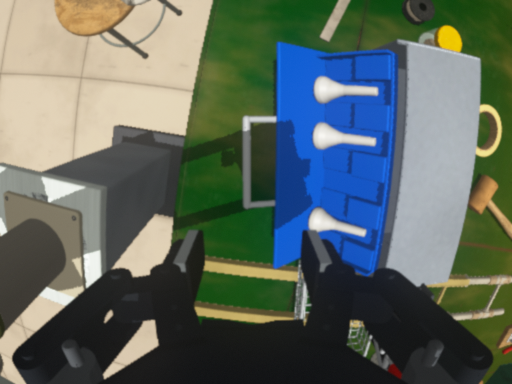

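The bin is open with three mouthpieces: cups at (325,90), (325,135) and (320,220), shanks to the right. The fourth groove is empty.

```bash
cat >> H.py <<'E'
def fcloud(d,K,E):
    v,u=np.indices(d.shape); a=(u-K[0,2])/K[0,0]; b=(v-K[1,2])/K[1,1]; r=np.hypot(a,b)+1e-9
    s=np.tan(np.minimum(r,1.4))/r; P=np.stack([a*s*d,b*s*d,d],-1); W=P@E[:3,:3].T+E[:3,3]; W[d==0]=np.nan; return W
def mouths(f,fr=CAB,lo=40,white=True):
    W=(fcloud if f["K"][0,0]<320 else cloud)(f["d"],f["K"],f["E"])
    L=Ro.from_euler('z',-fr[1],degrees=True).apply((W-fr[0]).reshape(-1,3)).reshape(W.shape)
    hsv=cv2.cvtColor(f["p"],cv2.COLOR_RGB2HSV)
    return W,L,hsv
E
python3 - <<'E'
from H import *
f=np.load("w2.npz");W,L,hsv=mouths(f)
x,y,z=[L[...,i] for i in range(3)]
hinge=np.array([0,0,22])
th=.9
U=-np.sin(th)*x+np.cos(th)*(z-22); V=np.cos(th)*x+np.sin(th)*(z-22)
m=(hsv[...,1]<70)&(hsv[...,2]>140)&(V>-5)&(V<110)&(U>55)&(U<130)&(abs(y)<150)
k,l,s,c=cv2.connectedComponentsWithStats(m.astype(np.uint8))
for i in range(1,k):
    if s[i,4]<80: continue
    q=l==i; print(s[i].tolist())
    for a in range(0,96,12):
        g=q&(V>=a)&(V<a+12)
        if g.sum()>3: print("  V",a,"y",y[g].min().round(1),y[g].max().round(1),"mean",y[g].mean().round(1),"Umax",(U[g]-60).max().round(1),"n",g.sum())
# check floor plane: blue front groove area y~-31
g=(hsv[...,0]>100)&(hsv[...,0]<130)&(hsv[...,1]>150)&(abs(y)<140)
gg=g&(abs(y+31)<8)&(V>10)&(V<45)&(U<90); print("floor U",np.median(U[gg])-60)
gg=g&(V>-15)&(V<15)&(U>100)&(U<150); print("panel V",np.median(V[gg]))
gg=(hsv[...,1]<60)&(U>175)&(U<200)&(abs(y)<60)&(V<0);print("bar",np.median(L[gg],0),gg.sum(), np.median(U[gg]),np.median(V[gg]))
E
```

```text
[314, 76, 64, 27, 887]
  V 0 y 79.4 116.8 mean 96.7 Umax 39.6 n 134
  V 12 y 79.7 113.3 mean 96.7 Umax 37.7 n 260
  V 24 y 85.5 108.4 mean 96.7 Umax 29.2 n 153
  V 36 y 89.9 103.6 mean 97.1 Umax 22.8 n 90
  V 48 y 91.5 102.4 mean 96.8 Umax 19.3 n 78
  V 60 y 92.0 103.7 mean 97.3 Umax 17.0 n 83
  V 72 y 91.6 102.2 mean 96.8 Umax 14.7 n 87
[313, 123, 63, 26, 876]
  V 0 y 16.0 50.9 mean 34.7 Umax 39.5 n 127
  V 12 y 16.4 49.7 mean 34.4 Umax 37.8 n 250
  V 24 y 22.0 43.8 mean 33.6 Umax 30.8 n 159
  V 36 y 27.0 39.5 mean 33.6 Umax 22.6 n 88
  V 48 y 27.3 39.3 mean 33.7 Umax 18.8 n 81
  V 60 y 27.5 39.3 mean 33.5 Umax 17.2 n 82
  V 72 y 27.9 38.3 mean 33.3 Umax 14.9 n 89
[308, 208, 58, 29, 725]
  V 0 y -115.5 -73.3 mean -85.1 Umax 38.4 n 107
  V 12 y -106.3 -74.1 mean -87.0 Umax 36.6 n 207
  V 24 y -99.7 -80.4 mean -89.1 Umax 29.3 n 123
  V 36 y -98.0 -83.9 mean -89.8 Umax 22.3 n 79
  V 48 y -103.1 -84.9 mean -90.2 Umax 19.1 n 69
  V 60 y -96.4 -85.6 mean -89.9 Umax 17.7 n 65
  V 72 y -95.1 -85.1 mean -89.9 Umax 14.4 n 70
floor U 0.6687475799063805
panel V -0.8033464209194534
bar [-162.29150309    2.27520972  120.08467826] 975 188.09546211452644 -23.118095313659126
```

```bash
sed -i 's/562,314.5,0/561.5,316.5,0/' H.py
cat >> H.py <<'E'
def bp(U,V,y,th=.9): return w(CAB,[-np.sin(th)*U+np.cos(th)*V,y,22+np.cos(th)*U+np.sin(th)*V])
def pick(y,V=32,U=69,back=110,tilt=30):
    R=ori(11.6,tilt,'y'); g=bp(U,V,y); return R,g-R.apply([0,0,back]),g
E
python3 -m jog '[[[0,0,0,-0.0064,-0.0065,-0.0244,0.6],[0,0,0,-0.0064,-0.0065,-0.0244,0.6],[0,0,0,-0.0064,-0.0065,-0.0244,0.6],[0,0,0,-0.0064,-0.0065,-0.0244,0.6],[0,0,0,-0.0064,-0.0065,-0.0244,0.6],[0,0,0,-0.0064,-0.0065,-0.0244,0.6],[0,0,0,-0.0064,-0.0065,-0.0244,0.6],[0,0,0,-0.0064,-0.0065,-0.0244,0.6],[0,0,0,-0.0064,-0.0065,-0.0244,0.6],[0,0,0,-0.0064,-0.0065,-0.0244,0.6],[0,0,0,0,0,0,0.6]]]'
python3 - <<'E'
from H import *
plan(*pick(95))
E
```

```text
time: 8.75
tool_pos: [406.7, 282.2, 333.5]
tcp_rot: [-179.7, 29.5, -168.4]
ft_force: [-1.1, 0.1, 0.4]
finger_gap: 51.2
t 8.75 tcp [406.7 282.2 333.5] rot [-179.7   29.5 -168.4] F [-1.1  0.1  0.4] gap 51.2 J [ 38. -37. 117. -14.  74. -62.]
turn units [-0.0008 -0.0013  0.0001] deg [-0.3 -0.5  0. ]
to [455.1 391.6 185.2] shift [0.28  1.948 3.262]
to [508.9 402.7  90. ] shift [-0.  -0.   2.2]
```

```bash
python3 -m jog '[[[0.056,0.39,0.65,-0.0008,-0.0013,0,0.6],[0.056,0.39,0.65,0,0,0,0.6],[0.056,0.39,0.65,0,0,0,0.6],[0.056,0.39,0.65,0,0,0,0.6],[0.056,0.39,0.65,0,0,0,0.6],[0,0,0.3,0,0,0,0.6],[0,0,0.3,0,0,0,0.6],[0,0,0.3,0,0,0,0.6],[0,0,0.3,0,0,0,0.6],[0,0,0.1,0,0,0,0.6],[0,0,0,0,0,0,0.6]]]'
python3 - <<'E'
from H import *
plan(*pick(95)[::2])
from bench import *
a,d=snapshot("wrist");cv2.imwrite("pics/w3.png",a[:,:,::-1])
E
```

```text
time: 10.12
tool_pos: [487.3, 398.7, 131.1]
tcp_rot: [180.0, 30.1, -168.3]
ft_force: [-0.3, -0.4, 0.1]
finger_gap: 51.2
t 10.12 tcp [487.3 398.7 131.1] rot [ 180.    30.1 -168.3] F [-0.3 -0.4  0.1] gap 51.2 J [ 43.  -5. 114. -21.  47. -47.]
turn units [0.0001 0.0002 0.0001] deg [0.  0.1 0. ]
to [508.9 402.7  90. ] shift [ 0.031 -0.009  0.932]
```

View pics/w3.png

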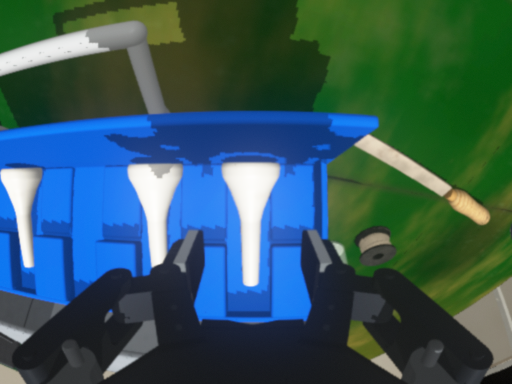

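The target mouthpiece at (251,165-285) is centred between the fingers (195 and 310). I'm going in.

```bash
python3 -m jog '[[[0.03,0,0.23,0,0,0,0.6],[0,0,0.23,0,0,0,0.6],[0,0,0.23,0,0,0,0.6],[0,0,0.22,0,0,0,0.6],[0,0,0,0,0,0,0.1],[0,0,0,0,0,0,0],[0,0,0,0,0,0,0],[0,0,0,0,0,0,0],[0,0,0,0,0,0,0],[0,0,0,0,0,0,0]]]' 40
python3 -m jog '[[[0,0,-0.2,0,0,0,0],[0,0,-0.3,0,0,0,0],[0,0,-0.5,0,0,0,0],[0,0,-0.5,0,0,0,0],[0,0,-0.5,0,0,0,0],[0,0,-0.5,0,0,0,0],[0,0,0,0,0,0,0]]]'
python3 - <<'E'
from H import *
d=lambda y,x,z: w((HOOKL,11.5),[x-50,y,0])*[1,1,0]+[0,0,z]
R=ori(11.5,0,'y'); plan(R,d(-55,-17,240),d(-55,-17,85))
from bench import *
a,_=snapshot("wrist");cv2.imwrite("pics/w4.png",a[:,:,::-1])
E
```

```text
time: 11.42
tool_pos: [508.2, 403.3, 91.2]
tcp_rot: [180.0, 30.1, -168.3]
ft_force: [-1.3, -1.2, -0.0]
finger_gap: 28.1
time: 12.3
tool_pos: [447.4, 392.1, 203.6]
tcp_rot: [179.7, 30.4, -168.4]
ft_force: [-0.1, -1.3, -1.4]
finger_gap: 28.3
t 12.3 tcp [447.4 392.1 203.6] rot [ 179.7   30.4 -168.4] F [-0.1 -1.3 -1.4] gap 28.3 J [ 46. -15. 115. -20.  56. -48.]
turn units [0.0008 0.0844 0.0005] deg [ 0.3 30.4  0.2]
to [606.3 -14.3 240. ] shift [-1.495 -8.599 -0.729]
to [606.3 -14.3  85. ] shift [0.  0.  3.1]
```

View pics/w4.png

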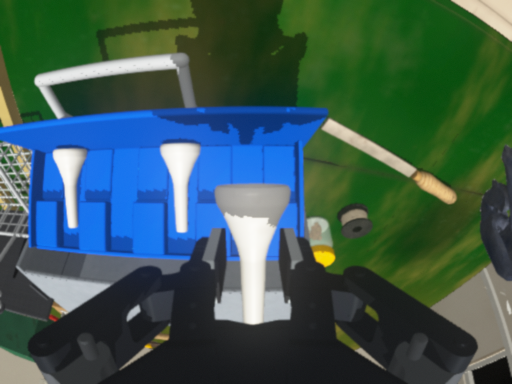

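The mouthpiece is held: cup at (252,200), gap 28 mm, and the other two sit undisturbed at (70,185) and (180,185). I'll keep the 30° tilt for the release.

```bash
cat >> H.py <<'E'
def dp(y,x,z): return w((HOOKL,11.5),[x-50,y,0])*[1,1,0]+np.array([0,0,z])
E
python3 - <<'E'
from H import *
from bench import telemetry
R=ori(11.6,30,'y'); p=telemetry.sense()["tool_pos"].copy();p[2]=262; plan(R,p,dp(-55,-25,262),dp(-55,-25,86))
E
```

```text
t 12.35 tcp [447.2 391.5 201.6] rot [ 179.8   30.3 -168.3] F [-1.1  0.1 -1.3] gap 28.2 J [ 46. -15. 115. -20.  56. -48.]
turn units [0.0006 0.0008 0.0001] deg [0.2 0.3 0. ]
to [447.2 391.5 262. ] shift [-0.604  0.    -1.047]
to [598.5 -15.8 262. ] shift [-1.148 -8.589  0.663]
to [598.5 -15.8  86. ] shift [ 1.76  -0.     3.048]
```

```bash
python3 -m jog '[[[-0.3,0,-0.52,0,0,0,0],[-0.3,0,-0.52,0,0,0,0],[-0.1,-0.72,0.06,0,0,0,0],[-0.1,-0.72,0.06,0,0,0,0],[-0.1,-0.72,0.06,0,0,0,0],[-0.1,-0.72,0.06,0,0,0,0],[-0.1,-0.72,0.06,0,0,0,0],[-0.1,-0.72,0.06,0,0,0,0],[-0.1,-0.72,0.06,0,0,0,0],[-0.1,-0.72,0.06,0,0,0,0],[-0.1,-0.72,0.06,0,0,0,0],[-0.1,-0.72,0.06,0,0,0,0]]]'
python3 -m jog '[[[-0.1,-0.72,0.06,0,0,0,0],[-0.05,-0.67,0,0,0,0,0],[0,0,0,0,0,0,0],[0,0,0,0,0,0,0]]]'
python3 - <<'E'
from H import *
R=ori(11.6,30,'y'); plan(R,dp(-55,-25,262),dp(-55,-25,86))
from bench import *
c=camera_params("wrist");a,d=snapshot("wrist");cv2.imwrite("pics/w5.png",a[:,:,::-1])
W=fcloud(d,c["K"],c["extrinsics"]);L=Ro.from_euler('z',-11.5,degrees=True).apply((W-HOOKL).reshape(-1,3)).reshape(W.shape)+[50,0,0]
m=(abs(W[...,2]-107)<3)&(abs(L[...,1])<130)&(abs(L[...,0])<90); print("rim",np.percentile(L[m],[1,99],axis=0).round(1),m.sum())
E
```

```text
time: 13.85
tool_pos: [577.0, 48.2, 257.2]
tcp_rot: [180.0, 30.0, -168.4]
ft_force: [-0.6, 0.2, -0.1]
finger_gap: 28.3
time: 14.35
tool_pos: [598.4, -16.6, 258.4]
tcp_rot: [179.9, 30.0, -168.4]
ft_force: [-0.8, 0.6, -1.6]
finger_gap: 28.2
t 14.35 tcp [598.4 -16.6 258.4] rot [ 179.9   30.  -168.4] F [-0.8  0.6 -1.6] gap 28.2 J [ -14.  -21.  113.   15.   60. -120.]
turn units [0.0002 0.     0.    ] deg [0.1 0.  0. ]
to [598.5 -15.8 262. ] shift [-0.04   0.014 -0.06 ]
to [598.5 -15.8  86. ] shift [ 1.76  -0.     3.048]
rim [[ -71.5  -98.1 -102.9]
 [  80.1  124.5  -97.3]] 3535
```

View pics/w5.png

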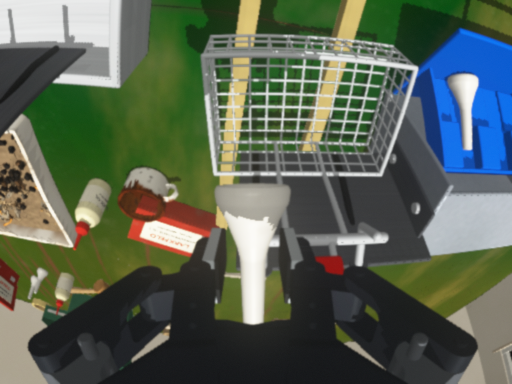

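The basket is found as modelled (rim (205-415, 40-175)), and one mouthpiece is visible in the bin at (465,105). Lowering now.

```bash
python3 -m jog '[[[0.2,0.016,0.35,0,0,0,0],[0.2,0,0.35,0,0,0,0],[0.2,0,0.35,0,0,0,0],[0.2,0,0.35,0,0,0,0],[0.2,0,0.35,0,0,0,0],[0.2,0,0.35,0,0,0,0],[0.15,0,0.26,0,0,0,0],[0.15,0,0.26,0,0,0,0],[0.15,0,0.26,0,0,0,0],[0.05,0,0.1,0,0,0,0],[0,0,0,0,0,0,0],[0,0,0,0,0,0,0]]]'
python3 -m jog '[[[0,0,0,0,0,0,0.38],[0,0,0,0,0,0,0.42],[0,0,0,0,0,0,0.43],[0,0,0,0,0,0,0.43],[-0.1,0,-0.17,0,0,0,0.43],[-0.15,0,-0.26,0,0,0,0.43],[-0.2,0,-0.35,0,0,0,0.43],[-0.25,0,-0.43,0,0,0,0.43],[-0.3,0,-0.5,0,0,0,0.43],[-0.3,0,-0.5,0,0,0,0.43],[-0.4,0,-0.7,0,0,0,0.5],[0,0,0,0,0,0,0.6]]]'
python3 - <<'E'
from H import *
from bench import *
R,a,g=pick(32); b=a.copy();b[2]=262; plan(R,b,a,g)
c=camera_params("wrist");a,d=snapshot("wrist");cv2.imwrite("pics/w6.png",a[:,:,::-1])
E
```

```text
time: 15.9
tool_pos: [600.2, -15.7, 88.7]
tcp_rot: [-180.0, 30.1, -168.3]
ft_force: [0.3, 0.2, -0.1]
finger_gap: 28.4
time: 17.4
tool_pos: [602.7, -16.1, 263.6]
tcp_rot: [-179.8, 30.6, -168.2]
ft_force: [0.3, 1.0, 0.4]
finger_gap: 51.2
t 17.4 tcp [602.7 -16.1 263.6] rot [-179.8   30.6 -168.2] F [0.3 1.  0.4] gap 51.2 J [ -14.  -21.  113.   15.   60. -120.]
turn units [-0.0004  0.0016  0.0005] deg [-0.1  0.6  0.2]
to [467.7 329.9 262. ] shift [ 1.101  7.322 -0.598]
to [467.7 329.9 185.2] shift [ 0.768 -0.     1.33 ]
to [521.6 341.   90. ] shift [-0.  -0.   2.2]
```

View pics/w6.png

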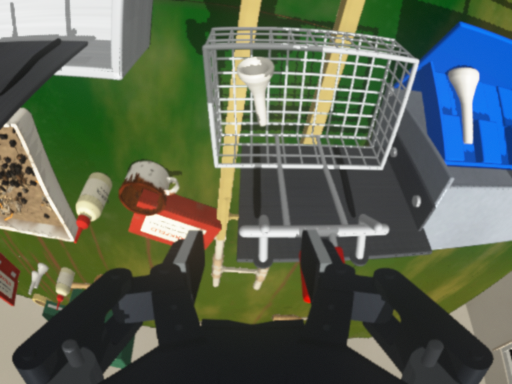

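The first mouthpiece lies in the basket (255,90). Going for the second, with a numeric check before grasping.

```bash
cat >> H.py <<'E'
def see():
    from bench import snapshot,camera_params
    c=camera_params("wrist");p,d=snapshot("wrist");f=dict(p=p,d=d,K=c["K"],E=c["extrinsics"]);W,L,hsv=mouths(f);th=.9
    x,y,z=[L[...,i] for i in range(3)];U=-np.sin(th)*x+np.cos(th)*(z-22); V=np.cos(th)*x+np.sin(th)*(z-22)
    m=(hsv[...,1]<70)&(hsv[...,2]>110)&(V>-5)&(V<110)&(U>55)&(U<130)&(abs(y)<150)
    k,l,s,_=cv2.connectedComponentsWithStats(m.astype(np.uint8))
    for i in range(1,k):
        if s[i,4]>150:
            q=l==i; lo=q&(V<20); hi=q&(V>50); print("mouth",s[i].tolist(),"cup y",y[lo].mean().round(1),"shank y",y[hi].mean().round(1),"V",V[q].min().round(),V[q].max().round(),"Umax",(U[q].max()-60).round())
    return p
E
python3 -m jog '[[[0.11,0.732,-0.06,0,0.0016,0,0.6],[0.11,0.732,-0.06,0,0,0,0.6],[0.11,0.732,-0.06,0,0,0,0.6],[0.11,0.732,-0.06,0,0,0,0.6],[0.11,0.732,-0.06,0,0,0,0.6],[0.11,0.732,-0.06,0,0,0,0.6],[0.11,0.732,-0.06,0,0,0,0.6],[0.11,0.732,-0.06,0,0,0,0.6],[0.11,0.732,-0.06,0,0,0,0.6],[0.11,0.732,-0.06,0,0,0,0.6],[0.2,0,0.35,0,0,0,0.6],[0.2,0,0.35,0,0,0,0.6]]]'
python3 -m jog '[[[0.2,0,0.35,0,0,0,0.6],[0.17,0,0.28,0,0,0,0.6],[0,0,0,0,0,0,0.6]]]'
python3 - <<'E'
from H import *
p=see(); cv2.imwrite("pics/w7.png",p[:,:,::-1]); plan(*pick(32)[::2])
E
```

```text
time: 18.95
tool_pos: [463.8, 330.6, 214.0]
tcp_rot: [-180.0, 29.5, -168.2]
ft_force: [1.0, 0.2, -0.5]
finger_gap: 51.2
time: 19.32
tool_pos: [463.0, 329.2, 176.3]
tcp_rot: [-179.9, 29.3, -168.3]
ft_force: [0.0, -0.7, 0.2]
finger_gap: 51.2
mouth [228, 162, 44, 97, 2075] cup y 30.9 shank y 30.8 V 4.0 84.0 Umax 40.0
mouth [94, 164, 40, 90, 1737] cup y -87.8 shank y -92.1 V -1.0 85.0 Umax 39.0
t 19.38 tcp [463.7 329.8 178. ] rot [-180.    29.4 -168.3] F [-0.3 -0.3 -0.1] gap 51.0 J [ 38. -19. 121. -16.  53. -56.]
turn units [ 0.0001 -0.0016  0.0002] deg [ 0.  -0.6  0.1]
to [521.6 341.   90. ] shift [-0.141 -0.013  2.114]
```

```bash
python3 -m jog '[[[-0.07,0,0.3,0,-0.0016,0,0.6],[-0.07,0,0.3,0,0,0,0.6],[0,0,0.3,0,0,0,0.6],[0,0,0.3,0,0,0,0.6],[0,0,0.3,0,0,0,0.6],[0,0,0.3,0,0,0,0.6],[0,0,0.29,0,0,0,0.6],[0,0,0,0,0,0,0.1],[0,0,0,0,0,0,0],[0,0,0,0,0,0,0],[0,0,0,0,0,0,0],[0,0,0,0,0,0,0]]]' 40
python3 -m jog '[[[0,0,-0.2,0,0,0,0],[0,0,-0.3,0,0,0,0],[0,0,-0.5,0,0,0,0],[0,0,-0.5,0,0,0,0],[0,0,-0.5,0,0,0,0],[0,0,-0.5,0,0,0,0],[-0.3,0,-0.5,0,0,0,0],[-0.3,0,-0.5,0,0,0,0],[0,0,0,0,0,0,0]]]'
python3 - <<'E'
from H import *
R=ori(11.6,30,'y'); plan(R,dp(52,-25,262),dp(52,-25,86))
E
```

```text
time: 20.88
tool_pos: [521.2, 342.0, 92.0]
tcp_rot: [180.0, 30.1, -168.3]
ft_force: [-2.1, -2.2, -0.9]
finger_gap: 27.9
time: 22.0
tool_pos: [461.9, 330.6, 262.9]
tcp_rot: [179.8, 30.5, -168.4]
ft_force: [0.2, 0.4, -1.0]
finger_gap: 28.0
t 22.0 tcp [461.9 330.6 262.9] rot [ 179.8   30.5 -168.4] F [ 0.2  0.4 -1. ] gap 28.0 J [ 39. -24. 116. -15.  61. -59.]
turn units [ 0.0007  0.0013 -0.    ] deg [ 0.2  0.5 -0. ]
to [577.1  89.  262. ] shift [-1.105 -5.197  0.658]
to [577.1  89.   86. ] shift [ 1.76  -0.     3.048]
```

```bash
python3 -m jog '[[[-0.138,-0.65,0.082,0.0003,0.0013,0,0],[-0.138,-0.65,0.082,0,0,0,0],[-0.138,-0.65,0.082,0,0,0,0],[-0.138,-0.65,0.082,0,0,0,0],[-0.138,-0.65,0.082,0,0,0,0],[-0.138,-0.65,0.082,0,0,0,0],[-0.138,-0.65,0.082,0,0,0,0],[-0.138,-0.65,0.082,0,0,0,0],[0,0,0,0,0,0,0],[0,0,0,0,0,0,0]]]'
python3 -m jog '[[[0.2,0,0.35,0,0,0,0],[0.2,0,0.35,0,0,0,0],[0.2,0,0.35,0,0,0,0],[0.2,0,0.35,0,0,0,0],[0.2,0,0.35,0,0,0,0],[0.2,0,0.35,0,0,0,0],[0.15,0,0.26,0,0,0,0],[0.15,0,0.26,0,0,0,0],[0.15,0,0.26,0,0,0,0],[0.07,0,0.13,0,0,0,0],[0,0,0,0,0,0,0],[0,0,0,0,0,0,0]]]'
python3 - <<'E'
from H import *
plan(ori(11.6,30,'y'),dp(52,-25,86))
E
```

```text
time: 23.25
tool_pos: [575.4, 87.9, 256.1]
tcp_rot: [-180.0, 29.5, -168.4]
ft_force: [-0.1, 0.1, -1.2]
finger_gap: 27.9
time: 24.75
tool_pos: [576.3, 87.3, 84.7]
tcp_rot: [-179.9, 29.7, -168.3]
ft_force: [-0.2, 0.4, -0.4]
finger_gap: 27.6
t 24.75 tcp [576.3  87.3  84.7] rot [-179.9   29.7 -168.3] F [-0.2  0.4 -0.4] gap 27.6 J [   0.  -13.  127.    9.   38. -107.]
turn units [-0.0002 -0.0009  0.0002] deg [-0.1 -0.3  0.1]
to [577.1  89.   86. ] shift [-0.033  0.029 -0.011]
```

```bash
python3 -m jog '[[[0,0,0,0,0,0,0.38],[0,0,0,0,0,0,0.42],[0,0,0,0,0,0,0.43],[0,0,0,0,0,0,0.43],[-0.1,0,-0.17,0,0,0,0.43],[-0.15,0,-0.26,0,0,0,0.43],[-0.2,0,-0.35,0,0,0,0.43],[-0.25,0,-0.43,0,0,0,0.43],[-0.3,0,-0.5,0,0,0,0.43],[-0.3,0,-0.5,0,0,0,0.43],[-0.4,0,-0.7,0,0,0,0.5],[0,0,0,0,0,0,0.6]]]'
python3 - <<'E'
from H import *
from bench import *
R,a,g=pick(-93); b=a.copy();b[2]=262; plan(R,b,a,g)
p=see(); cv2.imwrite("pics/w8.png",p[:,:,::-1])
E
```

```text
time: 26.25
tool_pos: [580.1, 88.0, 259.7]
tcp_rot: [-179.8, 30.2, -168.3]
ft_force: [-0.2, -1.3, -0.5]
finger_gap: 51.3
t 26.25 tcp [580.1  88.  259.7] rot [-179.8   30.2 -168.3] F [-0.2 -1.3 -0.5] gap 51.3 J [   0.  -24.  116.    7.   59. -104.]
turn units [-0.0004  0.0005  0.0003] deg [-0.1  0.2  0.1]
to [492.9 207.5 262. ] shift [ 1.041  2.691 -0.655]
to [492.9 207.5 185.2] shift [ 0.768 -0.     1.33 ]
to [546.7 218.5  90. ] shift [-0.  -0.   2.2]
mouth [367, 55, 37, 86, 1588] cup y -99.8 shank y -95.7 V -0.0 84.0 Umax 40.0
```

View pics/w8.png

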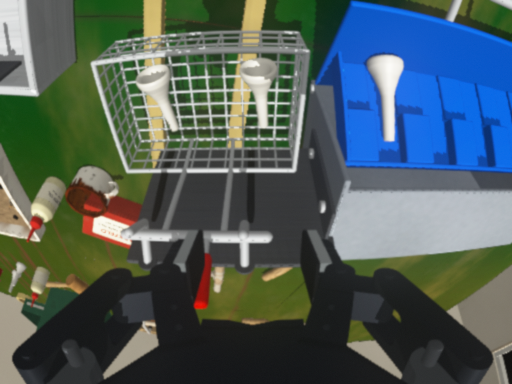

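Both are in the basket, at (155,95) and (260,90), and the last one is in the right groove at (387,95). Going for it.

```bash
python3 -m jog '[[[0.208,0.535,-0.13,0,0.0005,0,0.6],[0.208,0.535,-0.13,0,0,0,0.6],[0.208,0.535,-0.13,0,0,0,0.6],[0.208,0.535,-0.13,0,0,0,0.6],[0.208,0.535,-0.13,0,0,0,0.6],[0.2,0,0.35,0,0,0,0.6],[0.2,0,0.35,0,0,0,0.6],[0.2,0,0.35,0,0,0,0.6],[0.17,0,0.28,0,0,0,0.6],[0,0,0,0,0,0,0.6],[0,0,0,0,0,0,0.6]]]'
python3 - <<'E'
from H import *
p=see(); plan(*pick(-94)[::2])
E
```

```text
time: 27.68
tool_pos: [490.2, 206.4, 178.9]
tcp_rot: [-179.9, 29.5, -168.3]
ft_force: [-0.7, -0.3, 0.2]
finger_gap: 51.1
mouth [229, 158, 44, 97, 2075] cup y -93.9 shank y -93.9 V 3.0 85.0 Umax 40.0
t 27.73 tcp [490.4 206.5 179.3] rot [-179.9   29.5 -168.3] F [-0.5  0.6  0. ] gap 51.5 J [ 20. -30. 128.  -5.  53. -79.]
turn units [-0.0001 -0.0013  0.0002] deg [-0.  -0.5  0.1]
to [546.9 217.6  90. ] shift [-0.104 -0.012  2.124]
```

```bash
python3 -m jog '[[[-0.05,-0.01,0.3,0,-0.0013,0,0.6],[-0.05,0,0.3,0,0,0,0.6],[0,0,0.3,0,0,0,0.6],[0,0,0.3,0,0,0,0.6],[0,0,0.3,0,0,0,0.6],[0,0,0.3,0,0,0,0.6],[0,0,0.3,0,0,0,0.6],[0,0,0,0,0,0,0.1],[0,0,0,0,0,0,0],[0,0,0,0,0,0,0],[0,0,0,0,0,0,0],[0,0,0,0,0,0,0]]]' 40
python3 -m jog '[[[0,0,-0.2,0,0,0,0],[0,0,-0.3,0,0,0,0],[0,0,-0.5,0,0,0,0],[0,0,-0.5,0,0,0,0],[0,0,-0.5,0,0,0,0],[0,0,-0.5,0,0,0,0],[-0.3,0,-0.5,0,0,0,0],[-0.3,0,-0.5,0,0,0,0],[0,0,0,0,0,0,0]]]'
python3 - <<'E'
from H import *
R=ori(11.6,30,'y'); plan(R,dp(-2,-25,262),dp(-2,-25,90))
E
```

```text
time: 29.22
tool_pos: [545.6, 217.3, 90.1]
tcp_rot: [-179.9, 30.0, -168.3]
ft_force: [-4.3, -2.7, 3.1]
finger_gap: 28.6
time: 30.35
tool_pos: [486.6, 205.7, 260.5]
tcp_rot: [-180.0, 30.3, -168.3]
ft_force: [0.2, 0.3, -1.2]
finger_gap: 28.4
t 30.35 tcp [486.6 205.7 260.5] rot [-180.    30.3 -168.3] F [ 0.2  0.3 -1.2] gap 28.4 J [ 20. -34. 123.  -5.  62. -80.]
turn units [0.     0.0008 0.0001] deg [0.  0.3 0. ]
to [587.9  36.1 262. ] shift [-1.143 -3.73   0.624]
to [587.9  36.1  90. ] shift [ 1.72  -0.     2.979]
```

```bash
python3 -m jog '[[[-0.163,-0.533,0.089,0,0.0008,0,0],[-0.163,-0.533,0.089,0,0,0,0],[-0.163,-0.533,0.089,0,0,0,0],[-0.163,-0.533,0.089,0,0,0,0],[-0.163,-0.533,0.089,0,0,0,0],[-0.163,-0.533,0.089,0,0,0,0],[-0.163,-0.533,0.089,0,0,0,0],[0,0,0,0,0,0,0],[0,0,0,0,0,0,0]]]'
python3 -m jog '[[[0.2,0,0.35,0,0,0,0],[0.2,0,0.35,0,0,0,0],[0.2,0,0.35,0,0,0,0],[0.2,0,0.35,0,0,0,0],[0.2,0,0.35,0,0,0,0],[0.2,0,0.35,0,0,0,0],[0.15,0,0.26,0,0,0,0],[0.15,0,0.26,0,0,0,0],[0.15,0,0.26,0,0,0,0],[0,0,0,0,0,0,0],[0,0,0,0,0,0,0]]]'
python3 - <<'E'
from H import *
plan(ori(11.6,30,'y'),dp(-2,-25,90))
E
```

```text
time: 31.48
tool_pos: [585.9, 35.8, 256.3]
tcp_rot: [-180.0, 29.5, -168.4]
ft_force: [-0.2, 0.4, -1.7]
finger_gap: 28.2
time: 32.85
tool_pos: [586.5, 35.1, 92.1]
tcp_rot: [-179.9, 29.7, -168.3]
ft_force: [-0.4, -0.0, -0.7]
finger_gap: 28.8
t 32.85 tcp [586.5  35.1  92.1] rot [-179.9   29.7 -168.3] F [-0.4 -0.  -0.7] gap 28.8 J [  -7.  -13.  125.   14.   40. -118.]
turn units [-0.0002 -0.001   0.0002] deg [-0.1 -0.3  0.1]
to [587.9  36.1  90. ] shift [-0.006  0.015  0.052]
```

```bash
python3 -m jog '[[[0,0,0,0,0,0,0.38],[0,0,0,0,0,0,0.4],[0,0,0,0,0,0,0.41],[0,0,0,0,0,0,0.41],[-0.1,0,-0.17,0,0,0,0.41],[-0.15,0,-0.26,0,0,0,0.41],[-0.2,0,-0.35,0,0,0,0.41],[-0.25,0,-0.43,0,0,0,0.41],[-0.3,0,-0.5,0,0,0,0.41],[-0.3,0,-0.5,0,0,0,0.41],[-0.4,0,-0.7,0,0,0,0.5],[0,0,0,0,0,0,0.6]]]'
python3 - <<'E'
from H import *
from bench import *
p=see(); cv2.imwrite("pics/w9.png",p[:,:,::-1])
th=.9; h=w(CAB,[-162,0,0]); h[2]=107; q=h.copy(); q[2]=262
plan(ori(11.6,0,'x'),q,h); print("y-jaw alt"); plan(ori(11.6,30,'y'),q)
E
```

```text
time: 34.35
tool_pos: [590.4, 35.4, 267.3]
tcp_rot: [-179.7, 30.1, -168.2]
ft_force: [0.2, -0.2, -0.4]
finger_gap: 51.3
t 34.4 tcp [589.3  35.6 264.2] rot [-179.8   29.9 -168.3] F [-0.8  0.2 -0.3] gap 51.3 J [  -7.  -23.  115.   11.   60. -112.]
turn units [0.0648 0.0655 0.244 ] deg [23.3 23.6 87.8]
to [402.8 283.9 262. ] shift [ 5.616 -2.655  0.045]
to [402.8 283.9 107. ] shift [0.  0.  3.1]
y-jaw alt
t 34.4 tcp [589.3  35.6 264.2] rot [-179.8   29.9 -168.3] F [-0.8  0.2 -0.3] gap 51.3 J [  -7.  -23.  115.   11.   60. -112.]
turn units [-0.0004 -0.0002  0.0003] deg [-0.1 -0.1  0.1]
to [402.8 283.9 262. ] shift [ 2.322  5.616 -1.289]
```

View pics/w9.png

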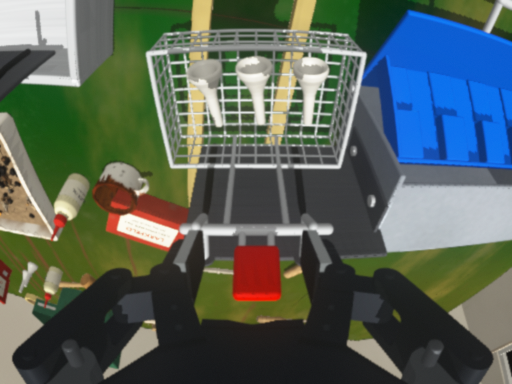

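All three mouthpieces are in the basket (205, 255 and 308, at about row 90) and the bin is empty. Now I'll shut the bin.

```bash
python3 -m jog '[[[0.2,0.5,-0.3,0,0,0,0.5],[0.22,0.56,-0.15,0,0,0,0.5],[0.24,0.57,-0.105,0,0,0,0.5],[0.24,0.57,-0.105,0,0,0,0.5],[0.24,0.57,-0.105,0,0,0,0.5],[0.24,0.57,-0.105,0,0,0,0.5],[0.24,0.57,-0.105,0,0,0,0.5],[0.24,0.57,-0.105,0,0,0,0.5],[0.24,0.57,-0.105,0,0,0,0.5],[0.22,0.57,-0.105,0,0,0,0.5]]]'
python3 -m jog '[[[0,0,0,0.0065,0.0066,0.0244,0.5],[0,0,0,0.0065,0.0066,0.0244,0.5],[0,0,0,0.0065,0.0066,0.0244,0.5],[0,0,0,0.0065,0.0066,0.0244,0.5],[0,0,0,0.0065,0.0066,0.0244,0.5],[0,0,0,0.0065,0.0066,0.0244,0.5],[0,0,0,0.0065,0.0066,0.0244,0.5],[0,0,0,0.0065,0.0066,0.0244,0.5],[0,0,0,0.0065,0.0066,0.0244,0.5],[0,0,0,0.0065,0.0066,0.0244,0.5],[0,0,0,0,0,0,0.5]]]'
python3 - <<'E'
from H import *
h=w(CAB,[-161,0,104]); plan(ori(11.6,0,'x'),h)
t=np.radians(8)+np.linspace(.9,-.01,17); P=186.8*np.c_[-np.sin(t),np.cos(t)]
print((np.diff(P,axis=0)/50).round(3).tolist())
E
```

```text
time: 35.65
tool_pos: [400.3, 284.6, 257.6]
tcp_rot: [-179.9, 29.6, -168.3]
ft_force: [-0.3, -0.2, -0.1]
finger_gap: 42.8
time: 37.02
tool_pos: [401.6, 283.4, 257.7]
tcp_rot: [-179.5, -0.1, 101.5]
ft_force: [-0.1, -0.5, 0.1]
finger_gap: 42.9
t 37.02 tcp [401.6 283.4 257.7] rot [-1.795e+02 -1.000e-01  1.015e+02] F [-0.1 -0.5  0.1] gap 42.9 J [ 29. -10.  99.   0.  91.  17.]
turn units [-0.0015 -0.0004 -0.0001] deg [-0.5 -0.1 -0. ]
to [403.8 284.1 104. ] shift [0.006 0.047 3.073]
[[0.113, 0.18], [0.123, 0.173], [0.132, 0.166], [0.142, 0.158], [0.15, 0.15], [0.159, 0.141], [0.167, 0.132], [0.174, 0.122], [0.18, 0.112], [0.187, 0.102], [0.192, 0.091], [0.197, 0.08], [0.201, 0.069], [0.205, 0.057], [0.208, 0.045], [0.21, 0.033]]
```

```bash
python3 -m jog '[[[0,0.047,0.4,-0.0015,0,0,0.5],[0,0,0.5,0,0,0,0.5],[0,0,0.5,0,0,0,0.5],[0,0,0.5,0,0,0,0.5],[0,0,0.5,0,0,0,0.5],[0,0,0.4,0,0,0,0.5],[0,0,0.27,0,0,0,0.5],[0,0,0,0,0,0,0],[0,0,0,0,0,0,0],[0,0,0,0,0,0,0],[0,0,0,0,0,0,0],[0,0,0,0,0,0,0]]]' 25
python3 -m jog '[[[0,0.113,-0.18,0,0,0,0],[0,0.123,-0.173,0,0,0,0],[0,0.132,-0.166,0,0,0,0],[0,0.142,-0.158,0,0,0,0],[0,0.15,-0.15,0,0,0,0],[0,0.159,-0.141,0,0,0,0],[0,0.167,-0.132,0,0,0,0],[0,0.174,-0.122,0,0,0,0]]]'
```

```text
time: 38.52
tool_pos: [402.0, 284.9, 105.4]
tcp_rot: [-179.9, -0.2, 101.7]
ft_force: [-10.2, -2.3, 3.2]
finger_gap: 8.7
time: 39.52
tool_pos: [460.5, 297.0, 168.5]
tcp_rot: [179.9, -0.2, 101.7]
ft_force: [-6.8, -1.0, 7.8]
finger_gap: 8.5
```

```bash
python3 -m jog '[[[0,0.18,-0.112,0,0,0,0],[0,0.187,-0.102,0,0,0,0],[0,0.192,-0.091,0,0,0,0],[0,0.197,-0.08,0,0,0,0],[0,0.201,-0.069,0,0,0,0],[0,0.205,-0.057,0,0,0,0],[0,0.208,-0.045,0,0,0,0],[0,0.1,-0.02,0,0,0,0],[0,0.1,-0.01,0,0,0,0],[0,0,0,0,0,0,0]]]'
python3 - <<'E'
from H import *
plan(ori(11.6,0,'x'),w(CAB,[-26,0,196]))
E
```

```text
time: 40.78
tool_pos: [534.4, 312.0, 195.3]
tcp_rot: [-179.7, -0.2, 101.6]
ft_force: [-18.1, -0.0, 11.0]
finger_gap: 8.3
t 40.77 tcp [534.4 312.  195.3] rot [-179.7   -0.2  101.6] F [-18.1  -0.   11. ] gap 8.3 J [25. 12. 84.  0. 84. 14.]
turn units [-0.0009 -0.0004  0.0001] deg [-0.3 -0.2  0. ]
to [536.  311.3 196. ] shift [-0.021  0.029 -0.014]
```

The bin is pressed shut: handle back at its start position, with an 18 N push reading. I'll release it and go to the basket grip.

```bash
python3 -m jog '[[[0,0,0,0,0,0,0.5],[0,0,0,0,0,0,0.5],[0,0,0,0,0,0,0.5],[0,0,-0.3,0,0,0,0.5],[0,0,-0.5,0,0,0,0.5],[0,0,-0.6,0,0,0,0.5],[0,0,-0.6,0,0,0,0.5],[0,0,-0.6,0,0,0,0.5],[0,0,0,0,0,0,0.5]]]' 100
python3 - <<'E'
from H import *
from bench import *
g=HOOKL.copy();g[2]=330;h=g.copy();h[2]=229
plan(ori(11.5,0,'x'),g,h)
p,d=snapshot("top");c=camera_params("top");W=cloud(d,c["K"],c["extrinsics"])
hsv=cv2.cvtColor(p,cv2.COLOR_RGB2HSV);m=((hsv[...,0]<6)|(hsv[...,0]>174))&(hsv[...,1]>150)&(hsv[...,2]>90)&(W[...,2]>200)&(W[...,1]<200)
print("grip",np.median(W[m],0),m.sum(),cv2.minAreaRect(W[m][:,:2].astype(np.float32)))
m=(W[...,2]>195)&(W[...,2]<216)&(W[...,1]>230)&(W[...,1]<380)&(W[...,0]>500)&(W[...,0]<555);print("handle",m.sum(),W[m].mean(0) if m.any() else 0)
E
```

```text
time: 41.9
tool_pos: [538.6, 312.4, 330.5]
tcp_rot: [179.5, -0.3, 101.6]
ft_force: [0.8, 0.6, 0.5]
finger_gap: 42.8
t 41.9 tcp [538.6 312.4 330.5] rot [179.5  -0.3 101.6] F [0.8 0.6 0.5] gap 42.8 J [25.  9. 73.  0. 97. 14.]
turn units [ 0.0014 -0.0007  0.0002] deg [ 0.5 -0.3  0.1]
to [661.  53. 330.] shift [-5.572  1.365  0.011]
to [661.  53. 229.] shift [0.   0.   2.02]
grip [657.72094588  53.25109997 267.25232409] 90 ((660.76220703125, 53.48928451538086), (12.45886516571045, 33.893001556396484), 8.689799308776855)
handle 125 [538.31990947 295.11245883 210.23066515]
```

```bash
python3 -m jog '[[[-0.557,0.136,0,0.0014,-0.0007,0,0.5],[-0.557,0.136,0,0,0,0,0.5],[-0.557,0.136,0,0,0,0,0.5],[-0.557,0.136,0,0,0,0,0.5],[-0.557,0.136,0,0,0,0,0.5],[-0.557,0.136,0,0,0,0,0.5],[-0.557,0.136,0,0,0,0,0.5],[-0.557,0.136,0,0,0,0,0.5],[-0.557,0.136,0,0,0,0,0.5],[-0.557,0.136,0,0,0,0,0.5],[0,0,0,0,0,0,0.5],[0,0,0,0,0,0,0.5]]]'
python3 - <<'E'
from H import *
from bench import *
g=HOOKL.copy();g[2]=229
plan(ori(11.5,0,'x'),g)
p,d=snapshot("wrist");cv2.imwrite("pics/w10.png",p[:,:,::-1])
E
```

```text
time: 43.45
tool_pos: [659.3, 53.1, 324.4]
tcp_rot: [-179.5, 0.0, 101.6]
ft_force: [-0.6, 0.5, -0.8]
finger_gap: 42.7
t 43.45 tcp [659.3  53.1 324.4] rot [-179.5    0.   101.6] F [-0.6  0.5 -0.8] gap 42.7 J [  0.  17.  65.  -0.  99. -11.]
turn units [-0.0014  0.0001  0.0003] deg [-0.5  0.   0.1]
to [661.  53. 229.] shift [-0.009  0.033  1.908]
```

View pics/w10.png

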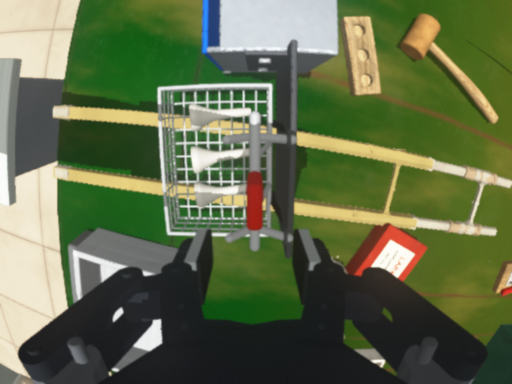

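The red grip at (254,200) is centred between the fingers and all three mouthpieces are in the basket. Gripping.

```bash
python3 -m jog '[[[0,0.033,0.3,-0.0014,0,0,0.5],[0,0,0.35,0,0,0,0.5],[0,0,0.35,0,0,0,0.5],[0,0,0.35,0,0,0,0.5],[0,0,0.3,0,0,0,0.5],[0,0,0.2,0,0,0,0.5],[0,0,0.05,0,0,0,0.5],[0,0,0,0,0,0,0.2],[0,0,0,0,0,0,0.1],[0,0,0,0,0,0,0],[0,0,0,0,0,0,0],[0,0,0,0,0,0,0]]]' 100
python3 -m jog '[[[0,0,0,0,0,0,0],[0,0,0,0,0,0,0]]]' 100
python3 - <<'E'
from H import *
plan(ori(11.5,0,'x'),HOOKL+[0,0,22])
E
```

```text
time: 45.0
tool_pos: [660.9, 52.7, 231.7]
tcp_rot: [180.0, 0.1, 101.6]
ft_force: [-6.2, -1.3, 4.2]
finger_gap: 10.4
time: 45.25
tool_pos: [660.9, 52.7, 231.7]
tcp_rot: [180.0, 0.1, 101.6]
ft_force: [-7.0, -1.9, 4.4]
finger_gap: 10.5
t 45.25 tcp [660.9  52.7 231.7] rot [1.800e+02 1.000e-01 1.016e+02] F [-7.  -1.9  4.4] gap 10.5 J [  0.  17.  74.  -0.  89. -11.]
turn units [0.0001 0.0003 0.0002] deg [0.  0.1 0.1]
to [661.  53. 229.] shift [0.006 0.004 0.054]
```

```bash
python3 -m jog '[[[0,0,-0.06,0,0,0,0],[0,0,-0.1,0,0,0,0],[0,0,-0.14,0,0,0,0],[0,0,-0.16,0,0,0,0],[0,0,-0.16,0,0,0,0],[0,0,-0.16,0,0,0,0],[0,0,-0.16,0,0,0,0],[0,0,-0.16,0,0,0,0],[0,0,-0.14,0,0,0,0],[0,0,-0.1,0,0,0,0],[0,0,-0.06,0,0,0,0],[0,0,0,0,0,0,0]]]' 110
python3 - <<'E'
from H import *
plan(ori(11.5,0,'x'),w((HOOKL,11.5),[-100,0,92]))
from bench import *
p,d=snapshot("scene");cv2.imwrite("pics/s11.png",cv2.resize(p[110:310,120:400,::-1],None,fx=2.5,fy=2.5))
E
```

```text
time: 46.75
tool_pos: [661.7, 53.0, 301.1]
tcp_rot: [179.8, 0.1, 101.6]
ft_force: [-0.8, -0.3, -4.3]
finger_gap: 10.7
t 46.75 tcp [661.7  53.  301.1] rot [1.798e+02 1.000e-01 1.016e+02] F [-0.8 -0.3 -4.3] gap 10.7 J [  0.  16.  68.  -0.  96. -11.]
turn units [0.0005 0.0003 0.0003] deg [0.2 0.1 0.1]
to [563.   33.1 299. ] shift [ 2.000e-03 -2.013e+00  4.200e-02]
```

View pics/s11.png

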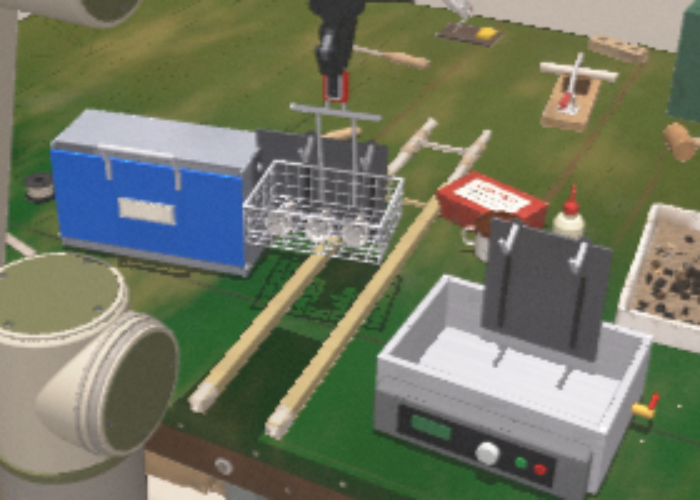

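The basket is lifted level with the three mouthpieces, and the bin is shut. Moving forward off the hook.

```bash
python3 -m jog '[[[0,-0.08,0,0,0,0,0],[0,-0.15,0,0,0,0,0],[0,-0.22,0,0,0,0,0],[0,-0.25,0,0,0,0,0],[0,-0.25,0,0,0,0,0],[0,-0.25,0,0,0,0,0],[0,-0.25,0,0,0,0,0],[0,-0.22,0,0,0,0,0],[0,-0.15,0,0,0,0,0],[0,-0.1,0,0,0,0,0],[0,-0.05,0,0,0,0,0],[0,0,0,0,0,0,0]]]'
python3 - <<'E'
from H import *
from bench import *
p,d=snapshot("top");c=camera_params("top");W=cloud(d,c["K"],c["extrinsics"]);x,y,z=[W[...,i] for i in range(3)]
m=(abs(z-213)<7)&(y<-180)&(y>-400)&(x<640)&(x>500); q=W[m&(x>580)]; print("plate top", cv2.minAreaRect(q[:,:2].astype(np.float32)), len(q)); q=W[m&(x<575)]; print("prongs",len(q),q.min(0),q.max(0), np.sort(q[:,1])[::8].round())
hk=HOOKT
plan(ori(-1.2,0,'x'),w((hk,-1.2),[-78,0,94]))
E
```

```text
time: 48.3
tool_pos: [564.8, 33.2, 300.3]
tcp_rot: [179.9, 0.1, 101.6]
ft_force: [0.8, 0.4, -5.8]
finger_gap: 10.6
plate top ((589.1350708007812, -287.83819580078125), (15.702112197875977, 159.2237091064453), 0.019501108676195145) 152
prongs 43 [ 536.79904255 -336.97948699  206.02536025] [ 574.27515605 -238.29278266  219.8782678 ] [-337. -333. -330. -328. -243. -240.]
t 48.35 tcp [564.9  33.2 300.3] rot [1.799e+02 1.000e-01 1.016e+02] F [ 0.3  0.2 -5.6] gap 10.8 J [ -2.   1.  85.  -0.  94. -13.]
turn units [0.0003 0.0002 0.0355] deg [ 0.1  0.1 12.8]
to [ 482.6 -286.6  301. ] shift [-6.429 -1.512 -0.015]
```

```bash
python3 -m jog '[[[0,0,0,0,0,0.004,0],[0,0,0,0,0,0.007,0],[0,0,0,0,0,0.009,0],[0,0,0,0,0,0.009,0],[0,0,0,0,0,0.0045,0],[0,0,0,0,0,0.002,0],[-0.1,-0.024,0,0,0,0,0],[-0.2,-0.047,0,0,0,0,0],[-0.35,-0.082,0,0,0,0,0],[-0.45,-0.106,0,0,0,0,0],[-0.5,-0.118,0,0,0,0,0],[-0.5,-0.118,0,0,0,0,0]]]'
python3 -m jog '[[[-0.5,-0.118,0,0,0,0,0],[-0.5,-0.118,0,0,0,0,0],[-0.5,-0.118,0,0,0,0,0],[-0.5,-0.118,0,0,0,0,0],[-0.5,-0.118,0,0,0,0,0],[-0.5,-0.118,0,0,0,0,0],[-0.5,-0.118,0,0,0,0,0],[-0.45,-0.106,0,0,0,0,0],[-0.35,-0.082,0,0,0,0,0],[-0.25,-0.059,0,0,0,0,0],[-0.15,-0.03,0,0,0,0,0],[-0.08,-0.02,0,0,0,0,0]]]'
python3 -m jog '[[[0,0,0,0,0,0,0],[0,0,0,0,0,0,0],[0,0,0,0,0,0,0],[0,0,0,0,0,0,0]]]'
python3 - <<'E'
from H import *
from bench import *
plan(ori(-1.2,0,'x'),w((HOOKT,-1.2),[-78,0,94]),w((HOOKT,-1.2),[0,0,94]),w((HOOKT,-1.2),[0,0,25]))
p,d=snapshot("wrist");cv2.imwrite("pics/w12.png",p[:,:,::-1])
p,d=snapshot("top");c=camera_params("top");W=cloud(d,c["K"],c["extrinsics"]);x,y,z=[W[...,i] for i in range(3)]
m=(abs(z-177)<6)&(y<-150)&(y>-420)&(x<520)&(x>330);q=W[m];print("brim",len(q),cv2.minAreaRect(q[:,:2].astype(np.float32)),np.percentile(q[:,2],[10,50,90]))
E
```

```text
time: 49.85
tool_pos: [537.2, -73.2, 300.5]
tcp_rot: [179.9, 0.1, 88.8]
ft_force: [0.1, -0.1, -6.8]
finger_gap: 10.8
time: 51.35
tool_pos: [476.8, -309.2, 300.4]
tcp_rot: [179.9, 0.0, 88.8]
ft_force: [0.8, 0.1, -6.5]
finger_gap: 11.0
time: 51.85
tool_pos: [476.9, -308.8, 300.5]
tcp_rot: [179.9, 0.1, 88.8]
ft_force: [0.1, -0.3, -6.2]
finger_gap: 10.8
t 51.85 tcp [ 476.9 -308.8  300.5] rot [1.799e+02 1.000e-01 8.880e+01] F [ 0.1 -0.3 -6.2] gap 10.8 J [-38.   1.  85.   0.  94. -37.]
turn units [0.0003 0.0002 0.0001] deg [0.1 0.1 0. ]
to [ 482.6 -286.6  301. ] shift [ 0.447  0.105 -0.01 ]
to [ 560.6 -288.2  301. ] shift [-0.    1.56  0.  ]
to [ 560.6 -288.2  232. ] shift [0.   0.   1.38]
brim 239 ((429.6593017578125, -279.2925720214844), (142.16900634765625, 141.64805603027344), 88.59390258789062) [172.15471828 174.02277344 176.33302758]
```

View pics/w12.png

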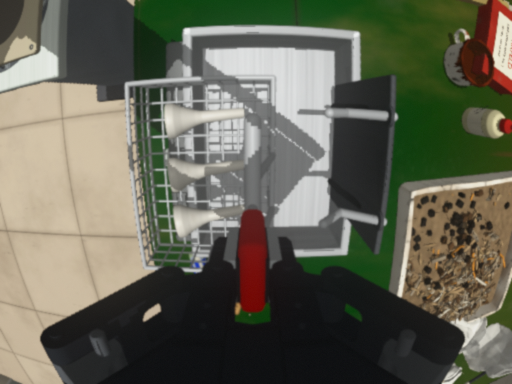

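The basket hangs level over the tank's front with all three mouthpieces in it, 22 mm too far to the right. Correcting that, then going in over the prongs.

```bash
python3 -m jog '[[[0.08,0.02,0,0,0,0,0],[0.13,0.03,0,0,0,0,0],[0.13,0.03,0,0,0,0,0],[0.08,0.02,0,0,0,0,0],[0.03,0,0,0,0,0,0],[0,0,0,0,0,0,0],[0,0,0,0,0,0,0]]]'
python3 -m jog '[[[0,0.06,0,0,0,0,0],[0,0.12,0,0,0,0,0],[0,0.18,0,0,0,0,0],[0,0.2,0,0,0,0,0],[0,0.2,0,0,0,0,0],[0,0.2,0,0,0,0,0],[0,0.2,0,0,0,0,0],[0,0.18,0,0,0,0,0],[0,0.12,0,0,0,0,0],[0,0.07,0,0,0,0,0],[0,0.03,0,0,0,0,0],[0,0,0,0,0,0,0]]]'
python3 - <<'E'
from H import *
from bench import *
plan(ori(-1.2,0,'x'),w((HOOKT,-1.2),[0,0,94]),w((HOOKT,-1.2),[0,0,24.7]))
p,d=snapshot("wrist");cv2.imwrite("pics/w13.png",p[:,:,::-1])
E
```

```text
time: 52.82
tool_pos: [482.2, -286.8, 300.4]
tcp_rot: [179.9, 0.1, 88.8]
ft_force: [0.8, -0.8, -6.1]
finger_gap: 10.4
time: 54.32
tool_pos: [560.0, -288.3, 300.5]
tcp_rot: [179.9, 0.1, 88.8]
ft_force: [-0.4, 0.2, -6.7]
finger_gap: 10.8
t 54.33 tcp [ 560.  -288.3  300.5] rot [1.799e+02 1.000e-01 8.880e+01] F [-0.4  0.2 -6.7] gap 10.8 J [-32.  11.  74.  -0.  95. -31.]
turn units [0.0002 0.0001 0.    ] deg [0.1 0.1 0. ]
to [ 560.6 -288.2  301. ] shift [ 0.002  0.011 -0.01 ]
to [ 560.6 -288.2  231.7] shift [0.    0.    1.386]
```

View pics/w13.png

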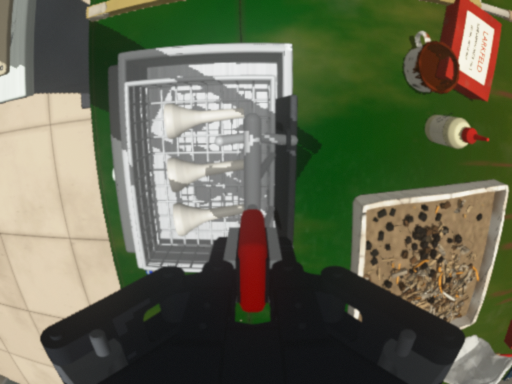

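The basket sits inside the tank's outline with the bar over the hook (prong at (240,140) under it). Lowering.

```bash
python3 -m jog '[[[0,0.01,0.06,0,0,0,0],[0,0,0.12,0,0,0,0],[0,0,0.16,0,0,0,0],[0,0,0.16,0,0,0,0],[0,0,0.16,0,0,0,0],[0,0,0.16,0,0,0,0],[0,0,0.14,0,0,0,0],[0,0,0.1,0,0,0,0],[0,0,0.06,0,0,0,0],[0,0,0,0,0,0,0]]]'
python3 -m jog '[[[0,0,0.05,0,0,0,0],[0,0,0.05,0,0,0,0],[0,0,0.05,0,0,0,0],[0,0,0.04,0,0,0,0],[0,0,0.03,0,0,0,0],[0,0,0,0,0,0,0]]]'
```

```text
time: 55.62
tool_pos: [560.4, -288.1, 243.5]
tcp_rot: [180.0, 0.0, 88.8]
ft_force: [-4.4, -0.4, -6.8]
finger_gap: 10.7
time: 56.38
tool_pos: [560.4, -288.4, 233.3]
tcp_rot: [180.0, 0.1, 88.8]
ft_force: [-5.4, -0.4, -3.4]
finger_gap: 11.0
```

```bash
python3 -m jog '[[[0,0,0.03,0,0,0,0],[0,0,0.03,0,0,0,0],[0,0,0,0,0,0,0],[0,0,0,0,0,0,0]]]'
python3 - <<'E'
from H import *
from bench import *
plan(ori(-1.2,0,'x'),HOOKT+[0,0,24.7])
p,d=snapshot("scene");cv2.imwrite("pics/s14.png",cv2.resize(p[110:310,150:400,::-1],None,fx=2.8,fy=2.8))
E
```

```text
time: 56.88
tool_pos: [560.6, -288.5, 232.4]
tcp_rot: [179.9, 0.1, 88.8]
ft_force: [-10.1, 2.1, 7.3]
finger_gap: 10.9
t 56.88 tcp [ 560.6 -288.5  232.4] rot [1.799e+02 1.000e-01 8.880e+01] F [-10.1   2.1   7.3] gap 10.9 J [-32.  12.  80.  -0.  88. -31.]
turn units [0.0003 0.0003 0.    ] deg [0.1 0.1 0. ]
to [ 560.6 -288.2  231.7] shift [ 0.006 -0.001  0.014]
```

View pics/s14.png

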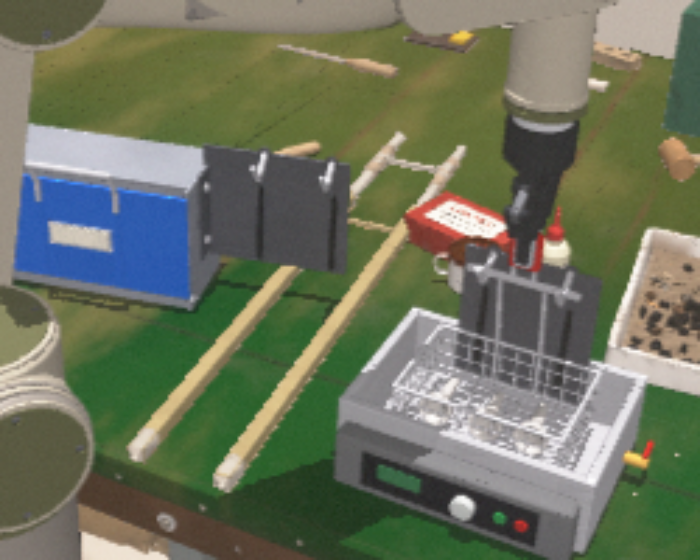

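The basket is seated on the prongs inside the tank. I've reached contact, with upward force and matching height. Releasing slowly and withdrawing straight up.

```bash
python3 -m jog '[[[0,0,0,0,0,0,0.2],[0,0,0,0,0,0,0.3],[0,0,0,0,0,0,0.45],[0,0,0,0,0,0,0.45],[0,0,-0.15,0,0,0,0.45],[0,0,-0.3,0,0,0,0.45],[0,0,-0.4,0,0,0,0.45],[0,0,-0.5,0,0,0,0.45],[0,0,-0.5,0,0,0,0.45],[0,0,-0.5,0,0,0,0.45],[0,0,-0.5,0,0,0,0.45],[0,0,0,0,0,0,0.45]]]' 20
python3 -m jog '[[[0.8,-0.5,0,0,0,0,0.45],[0.8,-0.5,0,0,0,0,0.45],[0.8,-0.5,0,0,0,0,0.45],[0.8,-0.5,0,0,0,0,0.45],[0,0,0,0,0,0,0.45],[0,0,0,0,0,0,0.45],[0,0,0,0,0,0,0.45],[0,0,0,0,0,0,0.45]]]'
python3 - <<'E'
from H import *
from bench import *
plan(ori(-1.2,0,'x'))
c=camera_params("top");p,d=snapshot("top");W=cloud(d,c["K"],c["extrinsics"]);x,y,z=[W[...,i] for i in range(3)]
hsv=cv2.cvtColor(p,cv2.COLOR_RGB2HSV);m=((hsv[...,0]<6)|(hsv[...,0]>174))&(hsv[...,1]>150)&(hsv[...,2]>90)&(z>200)&(y<-150)
if m.any(): print("grip",cv2.minAreaRect(W[m][:,:2].astype(np.float32)),np.percentile(z[m],[50,95]),m.sum())
m=(abs(z-208)<8)&(y>230)&(y<400)&(x>480)&(x<560);print("handle",m.sum(),cv2.minAreaRect(W[m][:,:2].astype(np.float32)) if m.any() else 0)
cv2.imwrite("pics/t15.png",cv2.resize(p[130:280,90:430,::-1],None,fx=2.3,fy=2.3,interpolation=2))
E
```

```text
time: 58.42
tool_pos: [561.6, -288.8, 377.7]
tcp_rot: [179.6, 0.3, 88.8]
ft_force: [0.5, -0.4, 0.1]
finger_gap: 38.5
time: 59.42
tool_pos: [464.2, -126.9, 372.3]
tcp_rot: [179.9, 0.0, 88.8]
ft_force: [0.5, -0.2, 0.7]
finger_gap: 38.7
t 59.42 tcp [ 464.2 -126.9  372.3] rot [179.9   0.   88.8] F [ 0.5 -0.2  0.7] gap 38.7 J [-21. -12.  90.  -0. 102. -20.]
turn units [ 0.0001  0.0001 -0.0001] deg [ 0.1  0.  -0. ]
handle 154 ((535.689208984375, 309.032958984375), (10.739435195922852, 117.76730346679688), 12.072365760803223)
```

The handle is back at its starting spot, so the bin is shut. The grip is hidden from the top camera, so I'll move the arm clear and check numerically.

```bash
python3 -m jog '[[[0.8,-0.2,0,0,0,0,0.45],[0.9,-0.2,0,0,0,0,0.45],[0.9,-0.2,0,0,0,0,0.45],[0.9,0,0,0,0,0,0.45],[0.9,0,0,0,0,0,0.45],[0,0,0,0,0,0,0.45],[0,0,0,0,0,0,0.45],[0,0,0,0,0,0,0.45]]]'
python3 - <<'E'
from H import *
from bench import *
for n in ("top","scene"):
    c=camera_params(n);p,d=snapshot(n);W=cloud(d,c["K"],c["extrinsics"]);x,y,z=[W[...,i] for i in range(3)]
    hsv=cv2.cvtColor(p,cv2.COLOR_RGB2HSV);m=((hsv[...,0]<6)|(hsv[...,0]>174))&(hsv[...,1]>150)&(hsv[...,2]>90)&(z>200)&(y<-150)&(x<700)
    if m.any(): print(n,"grip",cv2.minAreaRect(W[m][:,:2].astype(np.float32)),np.percentile(z[m],[2,50,98]).round(1),m.sum())
    m=(abs(z-108)<5)&(abs(y+288)<105)&(abs(x-511)<75);q=W[m]
    for a,b in((440,450),(480,540)): 
        s=q[(q[:,0]>a)&(q[:,0]<b)]; print("rim z at x",a,np.median(s[:,2]) if len(s) else None,len(s))
    L=Ro.from_euler('z',1.2,degrees=True).apply((W-HOOKT).reshape(-1,3)).reshape(W.shape)+[50,0,162]
    m=(abs(L[...,0])<62)&(abs(L[...,1])<92)&(L[...,2]>14)&(L[...,2]<50)
    k,l,s,cc=cv2.connectedComponentsWithStats(m.astype(np.uint8))
    for i in range(1,k):
        if s[i,4]>25: print(n,"obj",s[i,4],L[l==i].mean(0).round(),"x",L[l==i][:,0].min().round(),L[l==i][:,0].max().round())
E
```

```text
time: 60.48
tool_pos: [438.7, 93.3, 372.4]
tcp_rot: [179.9, 0.1, 88.7]
ft_force: [0.2, 0.1, -1.4]
finger_gap: 38.6
top grip ((559.82568359375, -284.9085998535156), (32.70635223388672, 10.537046432495117), 88.88688659667969) [238.3 268.1 272.1] 87
rim z at x 440 105.69824011879984 98
rim z at x 480 105.61585875841001 65
top obj 142 [-12.   3.  26.] x -40.0 39.0
top obj 136 [-11. -49.  26.] x -37.0 39.0
top obj 135 [-14.  60.  26.] x -40.0 33.0
scene grip ((553.156494140625, -288.5063171386719), (17.463455200195312, 36.30902862548828), 2.709641456604004) [227.6 251.6 270.7] 154
rim z at x 440 105.08337179912792 32
rim z at x 480 106.21996919060291 36
scene obj 33 [-9. 57. 26.] x -42.0 32.0
scene obj 36 [-13.  -1.  27.] x -41.0 25.0
scene obj 39 [-14. -53.  28.] x -41.0 26.0
```

```bash
python3 -c "
from bench import job; print(job.hand_in())"
```

```text
the job is handed in; nothing more can be done
None
```

The job is handed in at about 60 s on the robot's clock, well inside the 210 s limit. The system reported no verdict.

I tilted the bin open and moved the three mouthpieces present into the basket while it hung on the cabinet's hook; the fourth groove was empty. I then shut the bin and carried the basket level to the tank's hook.

Last checks, by camera and wrist force:
- **Basket on the tank hook:** the red grip is within about 4 mm of its expected place over the hook. Its top is 272 mm above the bench, the same as on the cabinet's hook. The rim reads 105–106 mm front and middle, so the basket is level.
- **Mouthpieces:** all three are found inside the basket.
- **Bin:** the handle is within about 2 mm of where it stood shut.
- **Robot:** the gripper is clear of everything, and the wrist force is about 0.

One check I could not make: the last overhead picture was refused by the 16-picture limit. I did the final check from depth and colour readings of both fixed cameras instead. None of the checks failed. The scene camera put the grip about 7 mm further forward than the top camera, because it sees only the grip's front face.

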